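# Level the sprung copy stage and hold it down

## Task

Lay the spirit level on the copy stage between the two engraved lines. Then grip the round knob of the levelling foot, press it down until the sprung stage sits fully on its stop, and turn it until the bubble of the level stands in the middle, between its two marks. Finish holding: keep the knob gripped and pressed fully down, with the bubble centred, and leave the other things where they stand.

Things in the scene. Friction and masses are not known exactly. Their poses are not given: they have to be found in the camera images.
- level: Loose spirit level: aluminium bar 160 x 26 x 30 mm (the vial and black caps on its upper side reach 36 mm), 0.35 kg, lying on the table to the left of the stage. Origin: centre of its underside; x runs along the bar, z up. Both ends look alike; +x starts roughly away from the robot. Best gripped across its 26 mm width at the middle.
- bubble (a joint): Place of the white bubble (14 mm long) in the green vial on top of the level, m: 0 in the middle, positive toward the level's +x end, limits +-0.018. It moves to the higher end, 0.8 mm per 0.001 rad of slope along the bar, and settles in 1.5 s. The two black marks stand at +-10 mm: the bubble is between them while this reads within +-0.003.
- stage_mid (a point): Centre of the upper face of the copy stage: aluminium plate 240 (x) x 260 (y) x 10 mm, face about 45 mm above the table, on a dark base fast to the table. x points from the knob side to the hinge at the far edge, y left, z up. Two engraved lines along x at y = +18 and +62 mm mark the level's place: its middle at x = 0, y = +40 mm, bar along x. Unpressed, the near edge is sprung up.
- seat (a joint): How far the sprung stage is pressed down about its hinge, in rad: 0 free (front up), 0.045 on its stop (the front has then gone down by about 10 mm). About 8 N downward at the knob, with the level on the stage, brings it to the stop (10 to 20 N holds it there well). It springs up when let go.
- foot_top (a point): Centre of the upper end of the black round knob of the levelling foot, 40 mm diameter, 28 mm high (the grippable rim from 3 to 28 mm above the stage's face), standing on the stage at x = -85, y = -65 mm from stage_mid, 200 mm in front of the hinge line.
- foot: The same knob; origin on its axis, at its underside, z up. Friction about 0.12 N m; it stays where left. With the stage on its stop, its near side starts 0.008 to 0.026 rad too low; turning the knob clockwise (from above) raises it: per rad of turn 0.02 rad of slope (16 mm of bubble), and the knob itself rises 4 mm. At most 1.4 rad is needed; 2.2 rad clockwise can be turned.
- jar: bystander: white screw jar with a red lid, 57 mm diameter, 75 mm high, at the back left; origin at the centre of its underside
- loupe: bystander: black stand loupe, 43 mm diameter, 38 mm high, between the level and the stage, on the near side; origin at the centre of its underside
- weight: bystander: grey cloth-covered weight, 100 x 46 x 27 mm, in front to the right; origin at the centre of its underside
Mind the look-alikes: they are no part of the job. Of the things like the level, leave any that is orange; of the rest the larger one is meant.

How it is judged:
By the outcome, as a careful person would: the job done as asked, in the order asked, and still so for the second after the job is handed in, while the arm keeps its last pose, push and grip.
It also fails if it takes over 67 s, if anything falls off the work surface, if the arm or the gripper's body presses on something with over 40 N, if the wrist force passes 120 N, or if a joint passes its speed limit or range.

## Robot

A 6-joint arm with a two-finger parallel gripper is mounted at the origin on the work surface; the furniture and walls round the work are solid. World frame = base frame: x ahead of the robot, y to its left, z up, the work surface at z = 0. Lengths are in m, angles in rad, forces in N, time in s.
With the tool pointing down it reaches from about 0.25 to 0.8 m from the base axis. Payload 8.5 kg.
Tool frame: the origin (TCP) lies on the centre line of the jaws, within the pads' length; the fingertips stand 8 mm ahead of it and the grasp point (between the pads) lies 11 mm behind it; x points along the fingers, z is the direction in which the jaws open and shut, and the axes are right-handed (so a half turn about x gives the same grasp; the last joint's range is limited). The gripper opens to 85 mm and grips with 20 to 120 N. Pads are 22 mm wide; open, the fingers measure 114 mm over their backs; the gripper's body (76 mm by 85 mm) begins 54 mm behind the grasp point. The pads swing forward as they close: fully open they stand 13 mm farther back than shut.
Start: joints at [-1.172, 0.238, -0.013, 1.319, 0, 1.571], TCP at [0.204, -0.484, 0.239] pointing down, gripper open.
Joint ranges: [-2.66, 2.66], [-1.03, 1.9], [-1.14, 1.46], [-1.82, 2.27], [-1.45, 1.34], [-3.14, 3.14]. Speed limits (rad/s): [2.22, 2.22, 2.79, 3.14, 3.14, 3.14].

## Interface

Orientations are given as a unit quaternion [w, x, y, z].
In Python, from rig import arm gives the robot as it stands. The module is installed in compiled form; this text tells all that it offers.
- The arm moves only by the tool arm_command, never from a script. Its argument "plan" is a list of rows, each a list of 3 entries, a list of its own where there are three numbers: the opening, from -1 (shut) to 1 (fully open), so that 0 is half open, then the shift along the tool's x, y, z in cm, then the turn about the tool's x in degrees. In form: [[jaw, [dx, dy, dz], twist], ...]. A call has exactly 10 rows; each row shifts and turns the commanded pose from where the row before left it, along the tool's axes as they then stand; what a row does not reach is not made up. A row lasts 1/10 s, in which the tool goes at most 50 mm and 8.59 degrees, less where a joint would pass 70% of its speed; a pose out of reach is approached as far as the arm can. A call is refused whole if a number of a shift passes 5 or a number of a turn 8.59, either way. A call with a gripper value outside its range is refused whole. The fingers move at their own pace and stop on an object; "newtons" is the grip in N (left out, the last holds). Time passes only in rows, so rows that do not move let the fingers close, or fill a call up. It gives the time, the measured TCP pose, the force and the opening at its end, in the units of the state.
- arm.sense(): the state, without advancing time (a new reading comes with each control period).
- arm.snapshot(name): name is "scene" or "side" or "wrist"; returns the picture (420x560x3 uint8, red, green, blue); there is no depth.
- arm.camera_info(name): a dict with "camera_matrix" (3x3 intrinsics, pixels), "dist" ([k1, k2, p1, p2, k3] as OpenCV has them; the pictures are not rectified), "R" (3x3) and "t" (3): a world point X has camera coordinates R X + t; the wrist camera has in their place "T_tool_cam" (4x4, takes a point from camera to tool coordinates, whose origin is the TCP and whose axes are the tool frame's). Camera axes: x right, y down, z forward; pixel columns grow to the right and rows downward; lengths in m; the calibration is good to about 2 mm. A picture is of the moment at which its call begins: read the wrist's pose just before it. camera_info takes no time and is no camera call.
- arm.close_job(): hands the job in, once; it reports no verdict.
The state is a dict: "clock": time; "joint_pos": joint angles; "joint_velocities": joint speeds; "effort": joint torques, N m; "ee_pos": TCP position; "orientation": TCP orientation; "ft_force": force on the tool from outside, world axes, zero at the start; "moment": the same for the moment, N m; "opening": finger opening in m.
Only numpy, scipy, OpenCV 4.12 (cv2) and the standard library are available. Lean on these libraries where they do the work, as an engineer would, in place of code of your own. Each camera call takes 0.05 s, during which the arm holds its last target.

## Working session

There is one attempt and no reset: what is moved stays moved. The work goes in short steps, Python scripts to look and compute and a tool call to move; the robot and the scene stay as the last step left them, time stands still between calls to the robot, and variables do not carry over. Pictures are saved under pics/ and viewed, and the job is handed in when it is done.

Besides the shell and the picture viewer there is one more tool, called after "Emit:" as name(argument=value, ...) on one line, values as JSON. arm_command: Moves the arm, as the interface text tells. Its arguments: {"type":"object","properties":{"plan":{"type":"array"},"newtons":{"type":"number"}},"required":["plan"]}

```bash
mkdir -p pics; ls; python3 - <<'E'
from rig import arm
import cv2,numpy as np
s=arm.sense()
for k,v in s.items(): print(k,np.round(v,4))
for n in ["scene","side","wrist"]:
    c=arm.camera_info(n); print(n,{k:np.round(v,4).tolist() for k,v in c.items()})
    im=arm.snapshot(n); cv2.imwrite(f"pics/{n}0.png",cv2.cvtColor(im,cv2.COLOR_RGB2BGR))
E
```

```text
pics
clock 0.0
joint_pos [-1.172   0.2388 -0.0143  1.3192 -0.      1.5708]
joint_velocities [-0.0009 -0.0017  0.0001 -0.0011  0.0008 -0.0009]
effort [ 1.80000e-03 -5.38779e+01  3.46443e+01  1.80000e-02  0.00000e+00
 -0.00000e+00]
ee_pos [ 0.2037 -0.4834  0.2387]
orientation [ 0.5887  0.3913  0.5896 -0.3908]
ft_force [-0.7472 -0.2576  0.095 ]
moment [ 0.0309  0.0569 -0.0507]
opening 0.0853
scene {'camera_matrix': [[436.8449, 0.0, 275.8548], [0.0, 436.8449, 209.4425], [0.0, 0.0, 1.0]], 'dist': [-0.0091, 0.0, 0.0, 0.0, 0.0], 'R': [[-0.4881, -0.8727, 0.0077], [-0.4534, 0.2461, -0.8567], [0.7458, -0.4216, -0.5158]], 't': [0.2719, 0.3182, 0.9483]}
side {'camera_matrix': [[533.9765, 0.0, 278.7662], [0.0, 533.9765, 201.9695], [0.0, 0.0, 1.0]], 'dist': [-0.1568, 0.0, 0.0, 0.0, 0.0], 'R': [[0.9976, -0.0696, -0.004], [-0.0335, -0.4278, -0.9033], [0.0612, 0.9012, -0.4291]], 't': [-0.5192, 0.1117, 1.5195]}
wrist {'camera_matrix': [[336.942, 0.0, 272.6143], [0.0, 336.942, 207.4079], [0.0, 0.0, 1.0]], 'dist': [0.0059, 0.0, 0.0, 0.0, 0.0], 'T_tool_cam': [[0.0002, -0.2698, 0.9629, -0.1342], [-0.0002, -0.9629, -0.2698, 0.0681], [1.0, -0.0002, -0.0002, -0.0001], [0.0, 0.0, 0.0, 1.0]]}
```

View pics/scene0.png

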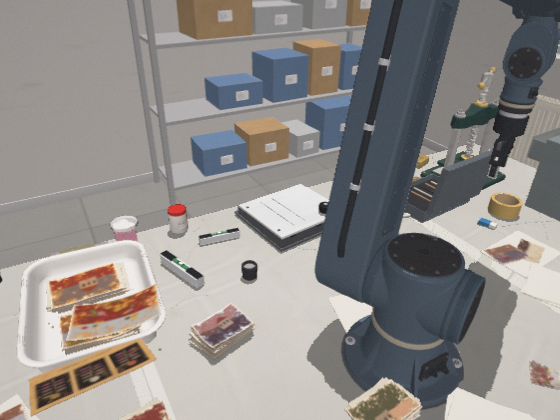

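View pics/side0.png

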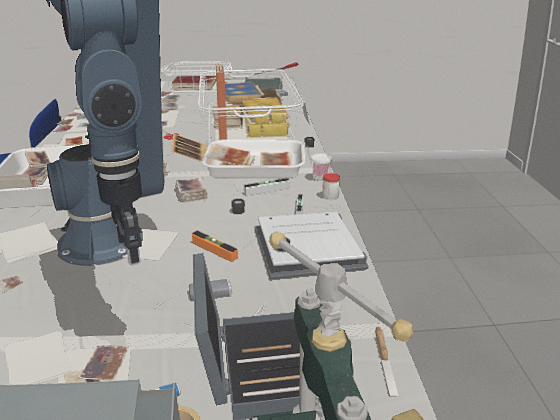

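View pics/wrist0.png

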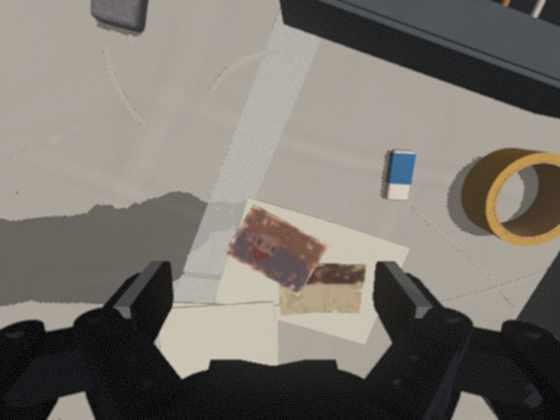

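```bash
cat > h.py <<'E'
import numpy as np,cv2
from scipy.spatial.transform import Rotation as Rn
def rot(q): return Rn.from_quat([q[1],q[2],q[3],q[0]]).as_matrix()
def cam(arm,n,s=None):
    c=arm.camera_info(n);K=np.array(c["camera_matrix"]);d=np.array(c["dist"],float)
    if n=="wrist":
        T=np.array(c["T_tool_cam"]);W=np.eye(4);W[:3,:3]=rot(s["orientation"]);W[:3,3]=s["ee_pos"]
        M=np.linalg.inv(W@T);return K,d,M[:3,:3],M[:3,3]
    return K,d,np.array(c["R"]),np.array(c["t"])
def px2plane(C,uv,z):
    K,d,R,t=C
    p=cv2.undistortPoints(np.array(uv,float).reshape(-1,1,2),K,d).reshape(-1,2)
    o=-R.T@t;r=np.c_[p,np.ones(len(p))]@R
    return o+r*((z-o[2])/r[:,2])[:,None]
def proj(C,X):
    K,d,R,t=C
    return cv2.projectPoints(np.array(X,float).reshape(-1,3),cv2.Rodrigues(R)[0],t,K,d)[0].reshape(-1,2)
def tri(Cs,uvs):
    A=[];b=[]
    for C,uv in zip(Cs,uvs):
        K,d,R,t=C;p=cv2.undistortPoints(np.array(uv,float).reshape(-1,1,2),K,d).reshape(2)
        for i in (0,1):
            A.append(R[i]-p[i]*R[2]);b.append(p[i]*t[2]-t[i])
    return np.linalg.lstsq(np.array(A),np.array(b),rcond=None)[0]
def snap(arm,n,name):
    s=arm.sense();im=cv2.cvtColor(arm.snapshot(n),cv2.COLOR_RGB2BGR);cv2.imwrite(f"pics/{name}.png",im)
    return s,im
E
python3 - <<'E'
import cv2
a=cv2.imread("pics/scene0.png")[170:300,130:340];b=cv2.imread("pics/side0.png")[150:280,170:380]
f=lambda x:cv2.resize(x,None,fx=3.8,fy=3.8,interpolation=cv2.INTER_CUBIC)
cv2.imwrite("pics/cropA.png",f(a));cv2.imwrite("pics/cropB.png",f(b))
from h import *
from rig import arm
S=cam(arm,"scene");D=cam(arm,"side")
print(px2plane(S,[(182,268),(219,237)],0.03),px2plane(D,[(267,186),(299,205),(215,245)],0.03))
E
```

```text
[[0.48114441 0.32691466 0.03      ]
 [0.56758716 0.18499655 0.03      ]] [[ 0.50080235  0.28395665  0.03      ]
 [ 0.59267517  0.12935312  0.03      ]
 [ 0.34101001 -0.10048659  0.03      ]]
```

View pics/cropA.png

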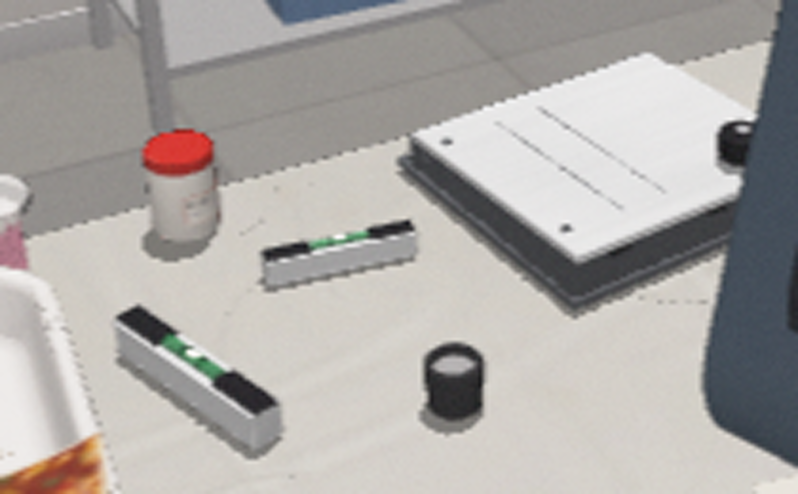

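View pics/cropB.png

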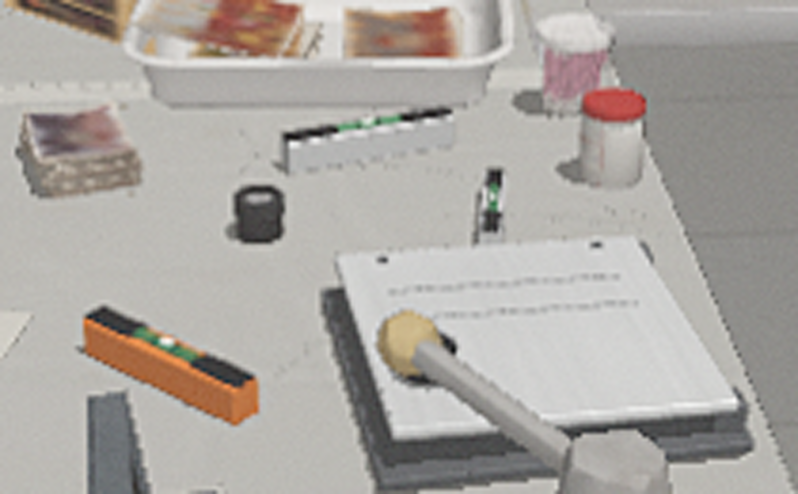

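```bash
python3 - <<'E'
from h import *
from rig import arm
S=cam(arm,"scene");D=cam(arm,"side")
A=lambda x,y:(x/3.8+130-.37,y/3.8+170-.37);B=lambda x,y:(x/3.8+170-.37,y/3.8+150-.37)
pts={'bubL':((193,354),(368,122)),'bubSmall':((340,238),(493,197)),'screwfar':((447,142),(596,244)),'screwnear':((566,228),(383,259)),
'line1far':((498,124),(620,277)),'line1near':((623,209),(388,292)),'line2far':((540,107),(637,302)),'line2near':((665,192),(432,318)),
'cornNL':((578,262),(337,255)),'cornFL':((412,140),(637,240)),'knobtop':((738,130),(445,340)),'loupe':((454,362),(260,195)),'jar':((180,145),(612,103))}
for k,(a,b) in pts.items():
    X=tri([S,D],[A(*a),B(*b)]);e=[np.round(proj(C,X)[0]-np.array(u),1) for C,u in((S,A(*a)),(D,B(*b)))]
    print(k,np.round(X,4),e)
e=px2plane(S,[A(135,312),A(270,408)],0.036);print(e,np.linalg.norm(e[0]-e[1]))
e=px2plane(D,[B(287,133),B(448,113)],0.036);print(e,np.linalg.norm(e[0]-e[1]))
E
```

```text
bubL [0.5019 0.3233 0.0301] [array([0.3, 0.5]), array([ 0.3, -0.4])]
bubSmall [0.5989 0.1714 0.0228] [array([0.2, 0.3]), array([ 0.2, -0.2])]
screwfar [0.6662 0.0442 0.0398] [array([0.1, 0.2]), array([ 0.2, -0.2])]
screwnear [0.4985 0.0233 0.044 ] [array([0.2, 0.2]), array([ 0.2, -0.2])]
line1far [ 0.6763 -0.0095  0.0379] [array([0.1, 0.1]), array([ 0.1, -0.1])]
line1near [ 0.4997 -0.0295  0.0439] [array([0.3, 0.4]), array([ 0.4, -0.4])]
line2far [ 0.6818 -0.0539  0.04  ] [array([0.1, 0.1]), array([ 0.1, -0.1])]
line2near [ 0.523  -0.0777  0.0401] [array([-1.4, -1.8]), array([-1.7,  1.9])]
cornNL [0.462  0.0353 0.0407] [array([-0.3, -0.5]), array([-0.4,  0.4])]
cornFL [0.7008 0.0623 0.031 ] [array([-0.2, -0.3]), array([-0.2,  0.3])]
knobtop [ 0.5292 -0.1552  0.0693] [array([-0.4, -0.5]), array([-0.5,  0.6])]
loupe [0.4039 0.1673 0.0333] [array([0.1, 0.1]), array([ 0.1, -0.1])]
jar [0.7129 0.2579 0.0707] [array([0.5, 0.9]), array([ 0.5, -0.8])]
[[0.56424916 0.3462608  0.036     ]
 [0.41588448 0.29898191 0.036     ]] 0.1557156730280749
[[0.42770585 0.28755849 0.036     ]
 [0.57312104 0.32123208 0.036     ]] 0.14926315135867133
```

```bash
python3 - <<'E'
from h import *
from rig import arm
s=arm.sense();print(np.round(rot(s["orientation"]),3))
a=cv2.imread("pics/scene0.png")[50:230,380:560]
cv2.imwrite("pics/cropC.png",cv2.resize(a,None,fx=3.3,fy=3.3,interpolation=cv2.INTER_CUBIC))
E
```

```text
[[-0.     0.922  0.388]
 [ 0.001  0.388 -0.922]
 [-1.     0.    -0.001]]
```

View pics/cropC.png

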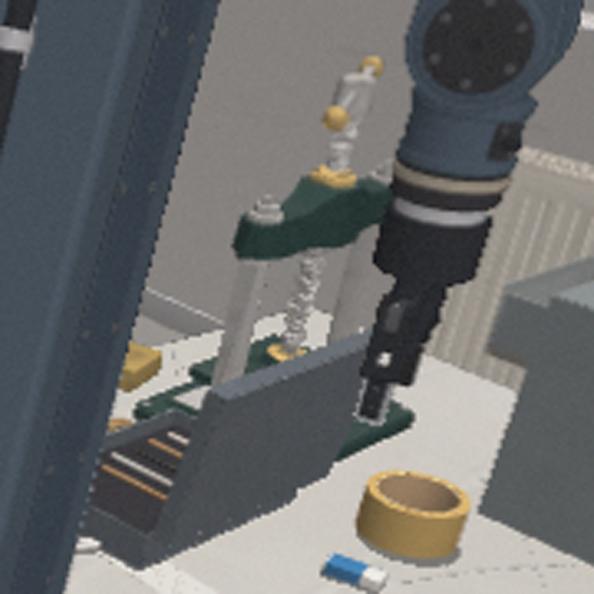

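```bash
python3 - <<'E'
from h import *
from rig import arm
S=cam(arm,"scene");D=cam(arm,"side")
for a,b in (((481.8,85.5),(278,240)),((492.7,70),(403,330)),((492.7,70),(278,240)),((481.8,85.5),(403,330)),((445,168),(199,256)),((491,151),(225,398)),((491,151),(199,256))):
    X=tri([S,D],[a,b]);print(np.round(X,3),[np.round(proj(C,X)[0]-np.array(u),1) for C,u in((S,a),(D,b))])
E
```

```text
[ 0.472 -0.708  0.383] [array([0.1, 0.1]), array([ 0.2, -0.2])]
[ 0.592 -0.917  0.384] [array([0.1, 0.1]), array([ 0.3, -0.3])]
[ 0.475 -0.759  0.419] [array([1.8, 2.3]), array([ 4.9, -5.4])]
[ 0.601 -0.876  0.34 ] [array([-1.7, -2.3]), array([-5.9,  6.6])]
[ 0.335 -0.445  0.206] [array([0.8, 0.8]), array([ 1.3, -1. ])]
[ 0.402 -0.771  0.159] [array([4., 3.]), array([ 9.9, -5.7])]
[ 0.321 -0.573  0.262] [array([-7. , -6.6]), array([-13.8,   9.6])]
```

Emit:
arm_command(plan=[[1,[-5,0,0],0],[1,[-5,0,0],0],[1,[0,2.5,-2.8],0],[1,[0,2.5,-2.8],0],[1,[0,2.5,-2.8],0],[1,[0,2.5,-2.8],0],[1,[0,2.5,-2.8],0],[1,[0,2.5,-2.8],0],[1,[0,2.5,-2.8],0],[1,[0,2.5,-2.8],0]], newtons=40)

```text
clock: 1.15
ee_pos: [0.3012, -0.1982, 0.3392]
orientation: [0.589, 0.391, 0.589, -0.391]
ft_force: [0.2, 0.1, -0.2]
opening: 0.0854
```

```bash
python3 - <<'E'
from rig import arm
import numpy as np
s=arm.sense();print(np.round(s["joint_pos"],3),np.round(s["ee_pos"],3),np.round(s["orientation"],3),s["clock"])
E
```

```text
[-0.582 -0.063 -0.1    1.534  0.     2.161] [ 0.301 -0.198  0.339] [ 0.589  0.391  0.589 -0.391] 1.15
```

```bash
cat > plan.py <<'E'
import sys
from h import *
def rows(s,target,yaw_turn,n,dz=None):
    """n rows from measured pose to target position, total twist deg"""
    R=rot(s["orientation"]);d=(np.array(target)-s["ee_pos"])/n;out=[]
    for i in range(n):
        out.append([np.round(R.T@d*100,2).tolist(),round(yaw_turn/n,2)])
        R=R@Rn.from_rotvec([np.radians(yaw_turn/n),0,0]).as_matrix()
    return out
E
python3 - <<'E'
from plan import *
from rig import arm
for r in rows(arm.sense(),[.42,.15,.34],-174.2,21): print(r)
E
```

```text
[[-0.0, 1.16, -1.31], -8.3]
[[-0.0, 1.34, -1.13], -8.3]
[[-0.0, 1.49, -0.92], -8.3]
[[-0.0, 1.61, -0.7], -8.3]
[[-0.0, 1.69, -0.46], -8.3]
[[-0.0, 1.74, -0.21], -8.3]
[[-0.0, 1.75, 0.04], -8.3]
[[-0.0, 1.73, 0.3], -8.3]
[[-0.0, 1.67, 0.54], -8.3]
[[-0.0, 1.57, 0.78], -8.3]
[[-0.0, 1.44, 1.0], -8.3]
[[-0.0, 1.28, 1.19], -8.3]
[[-0.0, 1.1, 1.37], -8.3]
[[-0.0, 0.89, 1.51], -8.3]
[[-0.0, 0.66, 1.62], -8.3]
[[-0.0, 0.42, 1.7], -8.3]
[[-0.0, 0.17, 1.74], -8.3]
[[-0.0, -0.08, 1.75], -8.3]
[[-0.0, -0.33, 1.72], -8.3]
[[-0.0, -0.58, 1.65], -8.3]
[[-0.0, -0.81, 1.55], -8.3]
```

Emit:
arm_command(plan=[[1,[0,1.2,-1.3],-8.5],[1,[0,1.3,-1.1],-8.5],[1,[0,1.5,-0.9],-8.5],[1,[0,1.6,-0.7],-8.5],[1,[0,1.7,-0.5],-8.5],[1,[0,1.7,-0.2],-8.5],[1,[0,1.7,0],-8.5],[1,[0,1.7,0.3],-8.5],[1,[0,1.7,0.5],-8.5],[1,[0,1.6,0.8],-8.5]])

```text
clock: 2.15
ee_pos: [0.3541, -0.0329, 0.3392]
orientation: [0.698, -0.112, 0.698, 0.112]
ft_force: [0.8, 0.1, -0.1]
opening: 0.0856
```

Emit:
arm_command(plan=[[1,[0,1.4,1.0],-8.5],[1,[0,1.3,1.2],-8.5],[1,[0,1.1,1.4],-8.5],[1,[0,0.9,1.5],-8.5],[1,[0,0.7,1.6],-8.5],[1,[0,0.4,1.7],-8.5],[1,[0,0.2,1.8],-8.5],[1,[0,0,1.8],-8.5],[1,[0,-0.3,1.8],-8.5],[1,[0,-0.5,1.7],-8.5]])

```text
clock: 3.15
ee_pos: [0.4001, 0.1382, 0.3391]
orientation: [0.439, -0.554, 0.439, 0.554]
ft_force: [0.7, 0.3, -0.3]
opening: 0.0853
```

```bash
python3 - <<'E'
from h import *
from rig import arm
s,im=snap(arm,"wrist","w1");print(np.round(s["joint_pos"],3),np.round(s["ee_pos"],4));print(np.round(rot(s["orientation"]),3))
np.save("s1.npy",s,allow_pickle=True)
cv2.imwrite("pics/w1b.png",cv2.resize(im,None,fx=1.42,fy=1.42,interpolation=cv2.INTER_CUBIC))
E
```

```text
[0.333 0.047 0.008 1.533 0.    0.102] [0.4001 0.1382 0.3391]
[[-0.    -0.974 -0.228]
 [-0.    -0.228  0.974]
 [-1.     0.     0.   ]]
```

View pics/w1b.png

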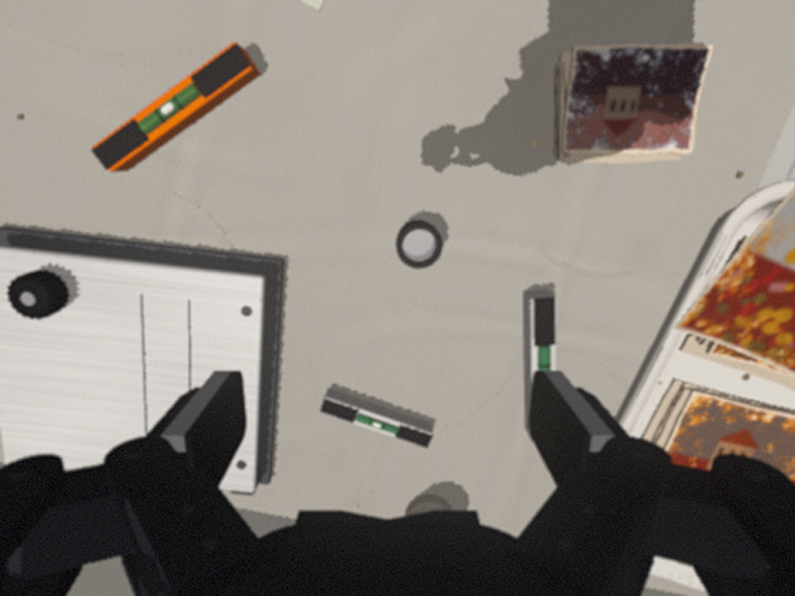

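```bash
python3 - <<'E'
from h import *
from rig import arm
s=np.load("s1.npy",allow_pickle=True).item()
W=cam(arm,"wrist",s)
u=lambda *a:np.array(a)/1.42
names=["l18n","l62n","l18f?","l62f?","screwN","screwF","cornN","cornF"]
P=px2plane(W,[u(142,294),u(189,299),u(146,432),u(190,388),u(246,311),u(241,464),u(263,275),u(255,493)],0.048)
for n,p in zip(names,P): print(n,np.round(p,4))
print("knob",px2plane(W,[u(38,290)],0.076))
print("level",px2plane(W,[u(532,297),u(554,298),u(554,352),u(554,297),u(555,371)],0.036))
print("loupe",px2plane(W,[u(419,243)],0.038),"orange",px2plane(W,[u(167,107)],0.036))
S=cam(arm,"scene");D=cam(arm,"side")
E
```

```text
l18n [ 0.5005 -0.0701  0.048 ]
l62n [ 0.4954 -0.0275  0.048 ]
l18f? [ 0.6439 -0.0527  0.048 ]
l62f? [ 0.5855 -0.0157  0.048 ]
screwN [0.495  0.0255 0.048 ]
screwF [0.659  0.0454 0.048 ]
cornN [0.4573 0.0354 0.048 ]
cornF [0.6903 0.0648 0.048 ]
knob [[ 0.50614767 -0.1442943   0.076     ]]
level [[0.42368849 0.28531785 0.036     ]
 [0.41986623 0.30596785 0.036     ]
 [0.47241553 0.32361129 0.036     ]
 [0.4189245  0.30565143 0.036     ]
 [0.49150338 0.33105568 0.036     ]]
loupe [[0.39770168 0.16783161 0.038     ]] orange [[ 0.33369863 -0.07019095  0.036     ]]
```

Emit:
arm_command(plan=[[1,[0,0,3],0],[1,[0,-1,3.5],0],[1,[0,-1,3.5],0],[1,[0,-1,3.5],0],[1,[0,-1,3.0],0],[1,[2,0,0],0],[1,[2,0,0],0],[1,[0,0,0],0],[1,[0,0,0],0],[1,[0,0,0],0]])

```text
clock: 4.2
ee_pos: [0.4028, 0.3072, 0.3004]
orientation: [-0.442, 0.553, -0.441, -0.552]
ft_force: [-0.1, -0.2, 0.1]
opening: 0.0852
```

```bash
python3 - <<'E'
from h import *
from rig import arm
s,im=snap(arm,"wrist","w2");print(np.round(s["joint_pos"],3),np.round(s["ee_pos"],4))
np.save("s2.npy",s,allow_pickle=True)
cv2.imwrite("pics/w2b.png",cv2.resize(im,None,fx=1.42,fy=1.42,interpolation=cv2.INTER_CUBIC))
E
```

```text
[0.651 0.192 0.082 1.459 0.    0.428] [0.4028 0.3072 0.3004]
```

View pics/w2b.png

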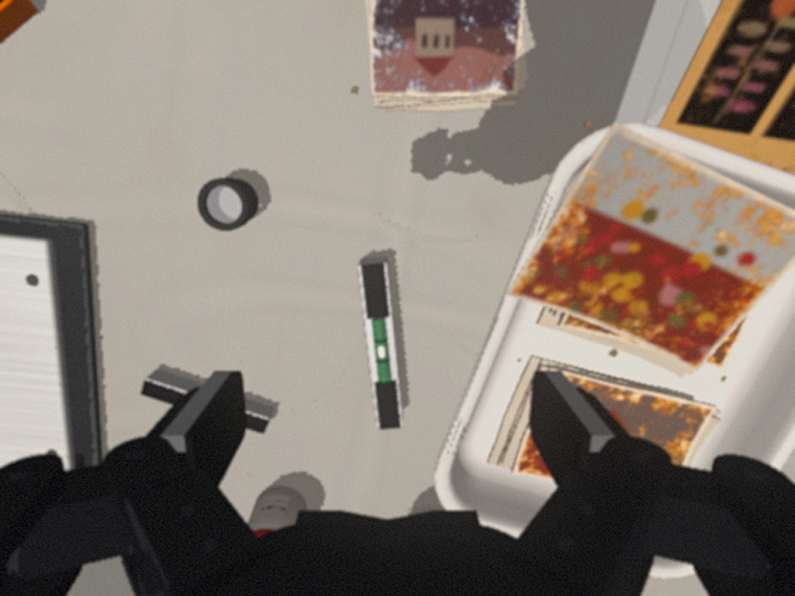

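```bash
python3 - <<'E'
from h import *
from rig import arm
s=np.load("s2.npy",allow_pickle=True).item()
im=cv2.imread("pics/w2.png")[170:315,235:300]
cv2.imwrite("pics/cropD.png",cv2.resize(im,None,fx=4,fy=4,interpolation=cv2.INTER_CUBIC))
W=cam(arm,"wrist",s)
u=lambda *a:np.array(a)/1.42
P=px2plane(W,[u(373,263),u(389,427),u(382,352)],0.036);print(P,np.linalg.norm(P[0]-P[1]),np.degrees(np.arctan2(*(P[1]-P[0])[[1,0]])),P[:2].mean(0))
E
```

```text
[[0.42076629 0.29923936 0.036     ]
 [0.5708925  0.3474052  0.036     ]
 [0.49846436 0.32446308 0.036     ]] 0.15766364634180535 17.78809378696848 [0.49582939 0.32332228 0.036     ]
```

View pics/cropD.png

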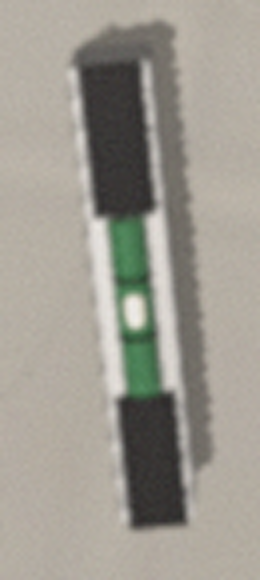

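Emit:
arm_command(plan=[[1,[0,0,0],-4.5],[1,[2,-3,-0.4],0],[0.6,[2,-3,-0.4],0],[0.4,[2,-3.4,-0.5],0],[0.4,[4,0,0],0],[0.4,[4,0,0],0],[0.4,[4,0,0],0],[0.4,[3,0,0],0],[0.4,[1,0,0],0],[0.4,[0,0,0],0]])

```text
clock: 5.25
ee_pos: [0.4959, 0.3226, 0.0789]
orientation: [0.419, -0.569, 0.419, 0.57]
ft_force: [-0.3, 0.3, -0.2]
opening: 0.0599
```

```bash
python3 - <<'E'
from h import *
from rig import arm
s,im=snap(arm,"wrist","w3");print(np.round(s["joint_pos"],3),np.round(s["ee_pos"],4));print(np.round(rot(s["orientation"]),3))
cv2.imwrite("pics/w3b.png",cv2.resize(im,None,fx=1.42,fy=1.42,interpolation=cv2.INTER_CUBIC))
W=cam(arm,"wrist",s);print(proj(W,[[.4958,.3233,.036],[.4208,.2993,.036],[.57,.3472,.036]])*1.42)
R=rot(s["orientation"]);t=s["ee_pos"]
print(proj(W,[t+R@[0,0,.0],t+R@[-.011,0,0]])*1.42)
E
```

```text
[ 0.577  0.445 -0.132  0.995  0.     0.274] [0.4959 0.3226 0.0789]
[[-0.001 -0.955 -0.298]
 [-0.001 -0.298  0.955]
 [-1.     0.001 -0.   ]]
[[388.74183187 341.41501842]
 [387.2588493  131.26462877]
 [390.25689802 507.83802081]]
[[386.86042796 391.45704125]
 [386.84858451 409.33274313]]
```

View pics/w3b.png

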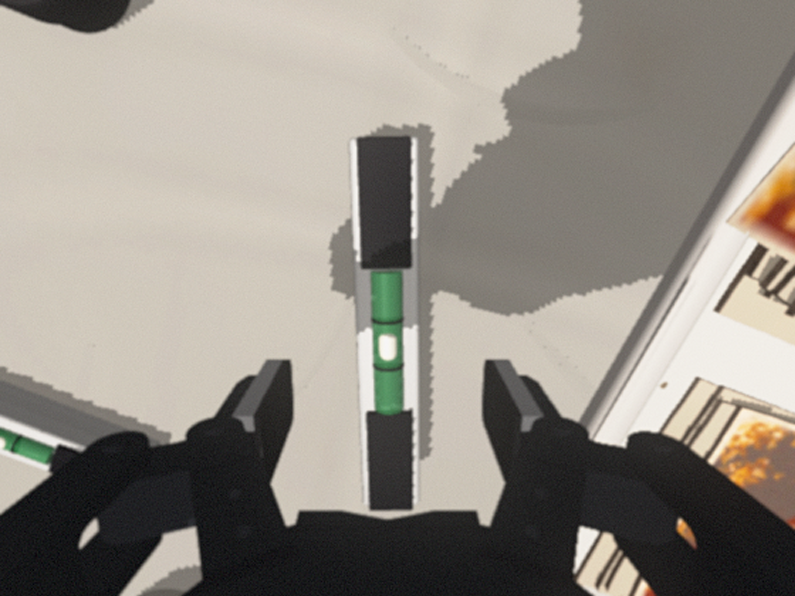

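Emit:
arm_command(plan=[[0.4,[2.5,-0.1,0],0],[0.4,[2.5,0,0],0],[0.4,[1.1,0,0],0],[0.4,[0.5,0,0],0],[0.4,[0,0,0],0],[-1,[0,0,0],0],[-1,[0,0,0],0],[-1,[0,0,0],0],[-1,[0,0,0],0],[-1,[0,0,0],0]], newtons=50)

```text
clock: 6.3
ee_pos: [0.4977, 0.3234, 0.0146]
orientation: [-0.42, 0.57, -0.418, -0.569]
ft_force: [0.1, -1.2, 6.5]
opening: 0.025
```

Emit:
arm_command(plan=[[-1,[-2,0,0],0],[-1,[-4,0,0],0],[-1,[-4,0,0],5.4],[-1,[-4,0,0],5.4],[-1,[-2,-0.4,-2.5],0],[-1,[0,-0.4,-3.5],0],[-1,[0,-0.4,-3.5],0],[-1,[0,-0.4,-3.5],0],[-1,[0,-0.4,-3.5],0],[-1,[0,-0.4,-3.5],0]])

```text
clock: 7.3
ee_pos: [0.5434, 0.1258, 0.1734]
orientation: [0.471, -0.528, 0.471, 0.528]
ft_force: [1.3, 1.0, -4.4]
opening: 0.0252
```

```bash
python3 - <<'E'
from plan import *
from rig import arm
s,im=snap(arm,"wrist","w4");print(np.round(s["joint_pos"],3),np.round(s["ee_pos"],4),s["opening"]);print(np.round(rot(s["orientation"]),3))
np.save("s4.npy",s,allow_pickle=True)
cv2.imwrite("pics/w4b.png",cv2.resize(im,None,fx=1.42,fy=1.42,interpolation=cv2.INTER_CUBIC))
print(rows(s,[.587,-.0395,.17],0,1))
E
```

```text
[ 0.227  0.323 -0.065  1.183  0.     0.113] [0.5434 0.1258 0.1734] 0.025183315881223082
[[-0.    -0.993 -0.114]
 [ 0.    -0.114  0.993]
 [-1.     0.     0.   ]]
[[[0.34, -2.44, -16.92], 0.0]]
```

View pics/w4b.png

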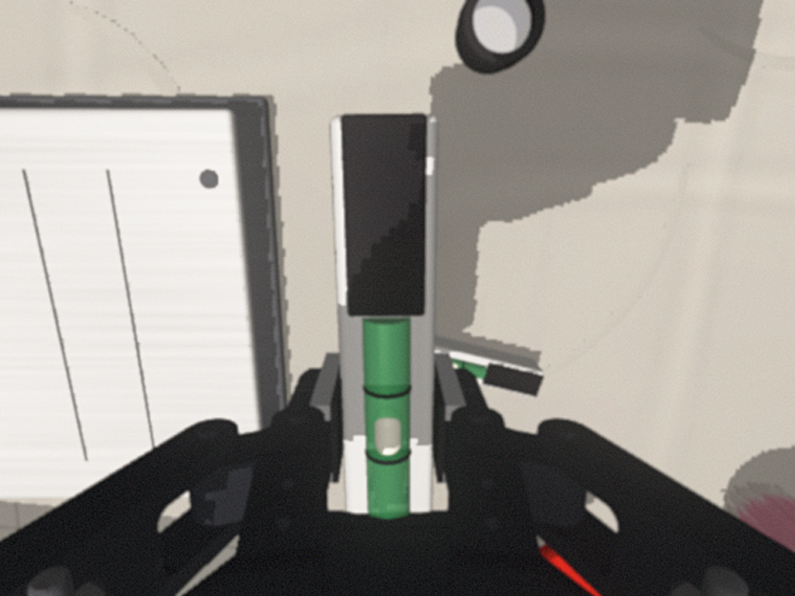

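```bash
python3 - <<'E'
from h import *
from rig import arm
s=np.load("s4.npy",allow_pickle=True).item()
W=cam(arm,"wrist",s);u=lambda *a:np.array(a)/1.42
R=rot(s["orientation"]);t=np.array(s["ee_pos"])
P=px2plane(W,[u(387,392),u(387,458),u(385,114),u(387,119)],t[2]+.0214)
print("marks tool",np.round((P-t)@R,4))
for z in (.044,.048,.052):
    P=px2plane(W,[u(24,170),u(108,170),u(209,178),u(232,110),u(86,460)],z);print(z,np.round(P[:,:2],4).tolist(),np.linalg.norm(P[1]-P[0]))
    d=P[4]-P[0];print(np.degrees(np.arctan2(d[1],d[0])),np.linalg.norm(d))
S=cam(arm,"scene");D=cam(arm,"side")
E
```

```text
marks tool [[-0.0214  0.0108 -0.    ]
 [-0.0214 -0.0088 -0.    ]
 [-0.0214  0.0786 -0.0004]
 [-0.0214  0.0776  0.    ]]
0.044 [[0.5023, -0.0731], [0.4972, -0.0289], [0.4951, 0.0244], [0.4595, 0.0357], [0.6781, -0.0501]] 0.04442902320367637
7.432949142653268 0.17728055306084403
0.048 [[0.5019, -0.0702], [0.4968, -0.0267], [0.4948, 0.0258], [0.4598, 0.037], [0.675, -0.0476]] 0.04375484287009019
7.432949142653268 0.17459044074725585
0.052 [[0.5015, -0.0673], [0.4965, -0.0245], [0.4945, 0.0272], [0.46, 0.0382], [0.6719, -0.045]] 0.04308066253650402
7.432949142653263 0.1719003284336678
```

Emit:
arm_command(plan=[[-1,[0,-0.4,-2],0],[-1,[0,-0.6,-3.7],0],[-1,[0,-0.6,-4],0],[-1,[0,-0.6,-4],0],[-1,[0,-0.4,-3],0],[-1,[2,0,0],0],[-1,[2.5,0,0],0],[-1,[2,0,0],0],[-1,[0,0,0],0],[-1,[0,0,0],0]])

```text
clock: 8.35
ee_pos: [0.5883, -0.0357, 0.1085]
orientation: [0.47, -0.527, 0.471, 0.528]
ft_force: [0.3, -1.0, -3.5]
opening: 0.0252
```

```bash
python3 - <<'E'
from plan import *
from rig import arm
s,im=snap(arm,"wrist","w5");print(np.round(s["joint_pos"],3),np.round(s["ee_pos"],4),s["ft_force"]);print(np.round(rot(s["orientation"]),3))
np.save("s5.npy",s,allow_pickle=True)
cv2.imwrite("pics/w5b.png",cv2.resize(im,None,fx=1.42,fy=1.42,interpolation=cv2.INTER_CUBIC))
_,b=snap(arm,"side","d5");cv2.imwrite("pics/d5b.png",cv2.resize(b[170:300,200:400],None,fx=4,fy=4,interpolation=cv2.INTER_CUBIC))
E
```

```text
[-0.061  0.417 -0.094  1.06   0.    -0.175] [ 0.5883 -0.0357  0.1085] [ 0.29348839 -1.03998829 -3.54591608]
[[-0.001 -0.993 -0.114]
 [ 0.    -0.114  0.993]
 [-1.     0.001  0.   ]]
```

View pics/w5b.png

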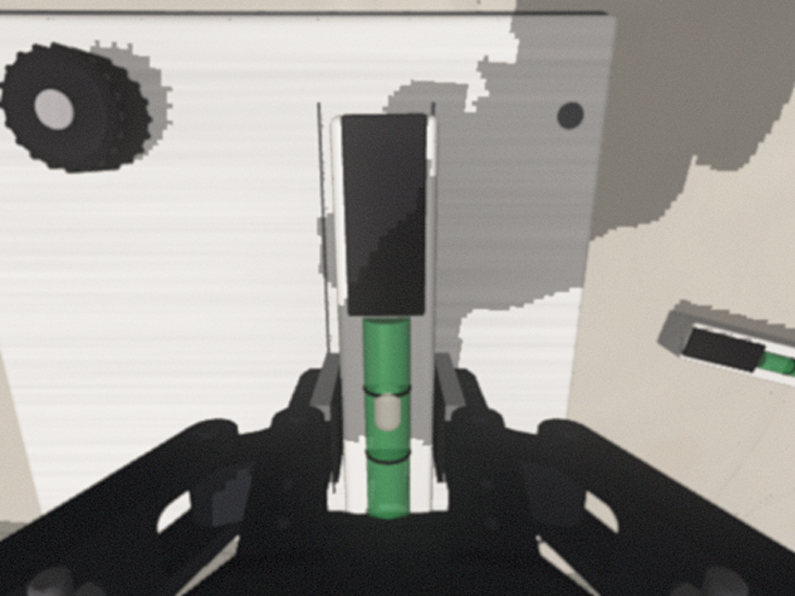

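View pics/d5b.png

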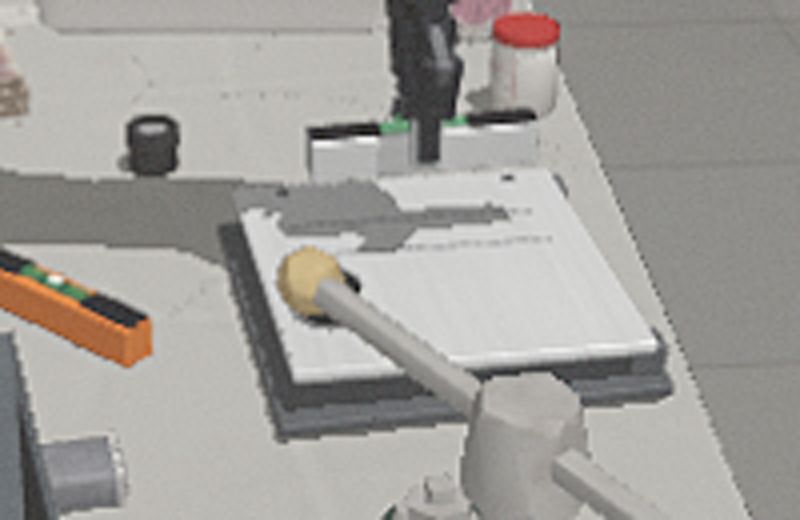

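```bash
python3 - <<'E'
from h import *
from rig import arm
s=np.load("s5.npy",allow_pickle=True).item()
W=cam(arm,"wrist",s);u=lambda *a:np.array(a)/1.42
a=np.radians(6.6);c,q=np.cos(a),np.sin(a);M=np.array([[c,-q],[q,c]])
L=np.array([.5883,-.0357])
for z in (.045,.048,.051):
    P=px2plane(W,[u(319,102),u(433,102),u(570,116),u(319,13),u(600,13),u(613,15),u(328,352)],z)
    print(z,np.linalg.norm(P[1]-P[0]));print(np.round(P[:,:2],4).tolist()); print("stage-aligned rel to TCP\n",np.round((P[:,:2]-L)@M*1000,1).tolist())
    e=P[4]-P[3];print("edge yaw",np.degrees(np.arctan2(-e[0],e[1])))
for z in (.074,.078,.082):
    P=px2plane(W,[u(54,109)],z);print("knob",z,np.round(P,4),np.round((P[:,:2]-L)@M*1000,1))
E
```

```text
0.045 0.04394104937186142
[[0.5015, -0.072], [0.4965, -0.0283], [0.4955, 0.0252], [0.4711, -0.0743], [0.4594, 0.0284], [0.4595, 0.0333], [0.6044, -0.0602]]
stage-aligned rel to TCP
 [[-90.4, -26.1], [-90.3, 17.9], [-85.2, 71.2], [-120.9, -24.8], [-120.7, 78.5], [-120.0, 83.3], [13.2, -26.2]]
edge yaw 6.492073331902865
0.048 0.043274585950616576
[[0.5018, -0.0715], [0.4969, -0.0285], [0.4959, 0.0242], [0.4718, -0.0738], [0.4603, 0.0273], [0.4604, 0.0321], [0.6031, -0.0599]]
stage-aligned rel to TCP
 [[-90.1, -25.7], [-90.0, 17.6], [-84.9, 70.1], [-120.1, -24.4], [-119.9, 77.3], [-119.2, 82.1], [11.9, -25.8]]
edge yaw 6.492073331902853
0.051 0.04260812252937171
[[0.5021, -0.0711], [0.4972, -0.0288], [0.4963, 0.0231], [0.4726, -0.0733], [0.4612, 0.0262], [0.4613, 0.031], [0.6018, -0.0597]]
stage-aligned rel to TCP
 [[-89.7, -25.3], [-89.7, 17.3], [-84.7, 69.0], [-119.3, -24.1], [-119.1, 76.1], [-118.5, 80.8], [10.7, -25.4]]
edge yaw 6.492073331902873
knob 0.074 [[ 0.5165 -0.1542  0.074 ]] [[ -85.  -109.5]]
knob 0.078 [[ 0.5165 -0.1516  0.078 ]] [[ -84.6 -106.9]]
knob 0.082 [[ 0.5166 -0.149   0.082 ]] [[ -84.2 -104.3]]
```

Emit:
arm_command(plan=[[-1,[1,0,-0.4],0],[-1,[1.5,0,0],0],[-1,[1,0,0],0],[-1,[0.2,0,0],0],[-1,[0.2,0,0],0],[-1,[0.2,0,0],0],[-1,[0.2,0,0],0],[-1,[0,0,0],0],[-1,[0,0,0],0],[-1,[0,0,0],0]])

```text
clock: 9.45
ee_pos: [0.5891, -0.0397, 0.0655]
orientation: [-0.471, 0.528, -0.471, -0.528]
ft_force: [0.0, 0.4, -4.0]
opening: 0.0249
```

Emit:
arm_command(plan=[[-1,[0.1,0,0],0],[-1,[0.1,0,0],0],[-1,[0.1,0,0],0],[-1,[0,0,0],0],[-1,[0,0,0],0],[-1,[0,0,0],0],[-1,[0,0,0],0],[-1,[0,0,0],0],[-1,[0,0,0],0],[-1,[0,0,0],0]])

```text
clock: 10.45
ee_pos: [0.589, -0.0397, 0.0623]
orientation: [0.471, -0.528, 0.471, 0.528]
ft_force: [0.5, -0.4, -4.7]
opening: 0.0254
```

```bash
python3 - <<'E'
from plan import *
from rig import arm
s,im=snap(arm,"wrist","w6");print(np.round(s["ee_pos"],4),np.round(s["ft_force"],1))
cv2.imwrite("pics/w6b.png",cv2.resize(im,None,fx=1.42,fy=1.42,interpolation=cv2.INTER_CUBIC))
E
```

```text
[ 0.589  -0.0397  0.0623] [ 0.5 -0.4 -4.7]
```

View pics/w6b.png

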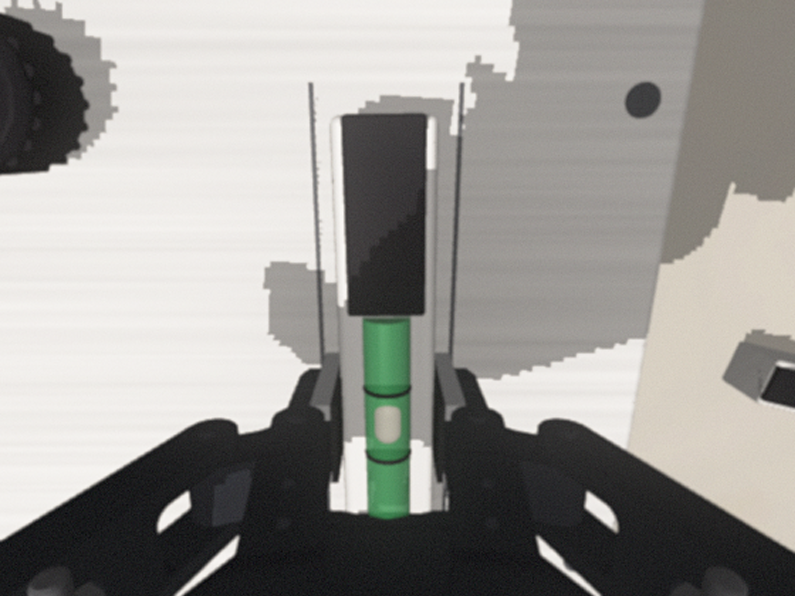

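Emit:
arm_command(plan=[[-1,[0.1,0,0],0],[-1,[0.1,0,0],0],[-1,[0.1,0,0],0],[-1,[0,0,0],0],[-1,[0,0,0],0],[-1,[0,0,0],0],[-1,[0,0,0],0],[-1,[0,0,0],0],[-1,[0,0,0],0],[-1,[0,0,0],0]])

```text
clock: 11.5
ee_pos: [0.5891, -0.0397, 0.0594]
orientation: [-0.471, 0.528, -0.471, -0.528]
ft_force: [0.9, -0.4, -0.1]
opening: 0.0252
```

Emit:
arm_command(plan=[[0,[0,0,0],0],[0,[0,0,0],0],[0,[0,0,0],0],[0,[0,0,0],0],[0,[-1,0,0],0],[0.2,[-3,0,0],0],[0.6,[-4,0,0],0],[1,[-4,0,0],0],[1,[0,0,0],0],[1,[0,0,0],0]])

```text
clock: 12.5
ee_pos: [0.5896, -0.0398, 0.1809]
orientation: [-0.471, 0.529, -0.47, -0.527]
ft_force: [-0.2, 0.5, -1.1]
opening: 0.0854
```

```bash
python3 - <<'E'
from plan import *
from rig import arm
s,im=snap(arm,"wrist","w7");print(np.round(s["ee_pos"],4),np.round(s["ft_force"],1),s["joint_pos"])
np.save("s7.npy",s,allow_pickle=True)
cv2.imwrite("pics/w7b.png",cv2.resize(im,None,fx=1.42,fy=1.42,interpolation=cv2.INTER_CUBIC))
E
```

```text
[ 0.5896 -0.0398  0.1809] [-0.2  0.5 -1.1] [-6.73728084e-02  3.72317860e-01  2.90028541e-02  1.22472634e+00
  9.25836083e-05 -1.81722936e-01]
```

View pics/w7b.png

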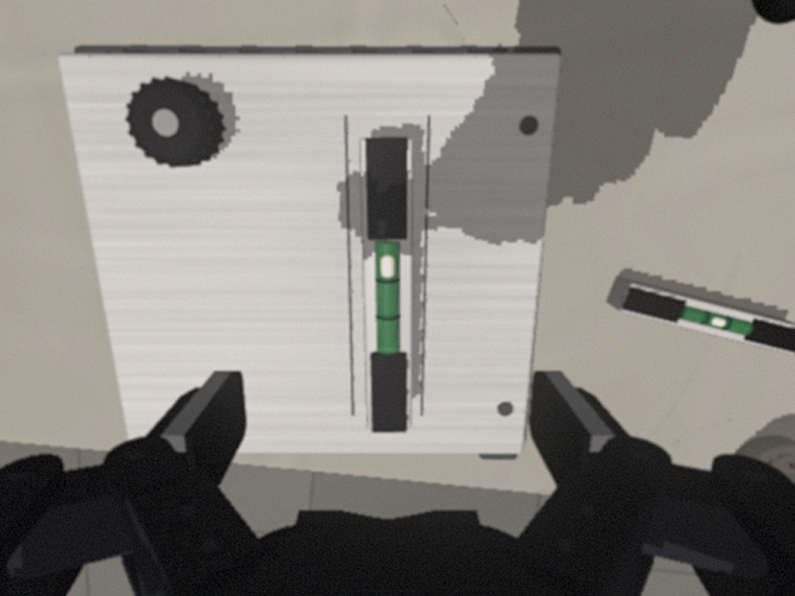

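```bash
python3 - <<'E'
from h import *
from rig import arm
s=np.load("s7.npy",allow_pickle=True).item()
W=cam(arm,"wrist",s);u=lambda *a:np.array(a)/1.42
for z in (.070,.074,.078): print("knob",z,np.round(px2plane(W,[u(165,122)],z),4))
P=px2plane(W,[u(386,139),u(389,431),u(388,281),u(388,318)],.082);print(P,P[:2].mean(0),P[2:].mean(0))
lev=np.array([.589,-.0397,.078]);d=np.array([np.cos(.115),np.sin(.115),0])
for th in range(-160,200,10):
    q=dict(s);q["ee_pos"]=np.array([.5165,-.1535,.051])
    R=rot(s["orientation"])@Rn.from_rotvec([np.radians(th),0,0]).as_matrix()
    r=Rn.from_matrix(R).as_quat();q["orientation"]=[r[3],*r[:3]]
    C=cam(arm,"wrist",q);X=np.array([lev-.02*d,lev,lev+.02*d])
    z=(X@C[2].T+C[3])[:,2]
    p=proj(C,X);q6=-.40+np.radians(th)
    ok=[0<a<560 and 0<b<420 and zz>0 for (a,b),zz in zip(p,z)]
    if any(ok): print(th,round(q6,2),np.round(p).astype(int).tolist(),ok)
E
```

```text
knob 0.07 [[ 0.5163 -0.1559  0.07  ]]
knob 0.074 [[ 0.5164 -0.1541  0.074 ]]
knob 0.078 [[ 0.5164 -0.1523  0.078 ]]
[[ 0.5122534  -0.0491309   0.082     ]
 [ 0.66401129 -0.03017378  0.082     ]
 [ 0.57949511 -0.04045744  0.082     ]
 [ 0.59894711 -0.03821803  0.082     ]] [ 0.58813235 -0.03965234  0.082     ] [ 0.58922111 -0.03933774  0.082     ]
80 1.0 [[560, 29], [625, 42], [690, 54]] [np.True_, np.False_, np.False_]
160 2.39 [[3, 9], [13, -70], [24, -160]] [np.True_, np.False_, np.False_]
```

Emit:
arm_command(plan=[[1,[0,1.8,-2.2],0],[1,[0,2.2,-2.8],0],[0.8,[0,2.2,-2.8],0],[0.6,[0,1.8,-2.2],0],[0.6,[0,0.6,-0.5],0],[0.6,[3,0,0],0],[0.6,[3,0,0],0],[0.6,[2,0,0],0],[0.6,[0,0,0],0],[0.6,[0,0,0],0]])

```text
clock: 13.55
ee_pos: [0.5153, -0.1533, 0.099]
orientation: [0.47, -0.527, 0.471, 0.528]
ft_force: [0.4, 0.1, 0.0]
opening: 0.0685
```

```bash
python3 - <<'E'
from plan import *
from rig import arm
s,im=snap(arm,"wrist","w8");print(np.round(s["ee_pos"],4),np.round(s["ft_force"],1),s["joint_pos"])
cv2.imwrite("pics/w8b.png",cv2.resize(im,None,fx=1.42,fy=1.42,interpolation=cv2.INTER_CUBIC))
np.save("s8.npy",s,allow_pickle=True)
C=cam(arm,"wrist",s);R=rot(s["orientation"]);t=s["ee_pos"]
print(proj(C,[t,t+R@[.02,0,0],[.5164,-.1538,.074]])*1.42)
for n in("scene","side"):
    _,b=snap(arm,n,n+"8")
a=cv2.imread("pics/scene8.png")[150:280,200:360];b=cv2.imread("pics/side8.png")[150:280,220:380]
cv2.imwrite("pics/c8.png",np.hstack([cv2.resize(x,None,fx=2.5,fy=2.5,interpolation=cv2.INTER_CUBIC) for x in (a,b)]))
E
```

```text
[ 0.5153 -0.1533  0.099 ] [0.4 0.1 0. ] [-2.89300403e-01  3.45317844e-01 -2.37218746e-01  9.89842027e-01
  1.90813414e-04 -4.04001983e-01]
[[387.05574985 391.49681568]
 [387.04601    364.80685158]
 [385.3637945  361.70355793]]
```

View pics/w8b.png

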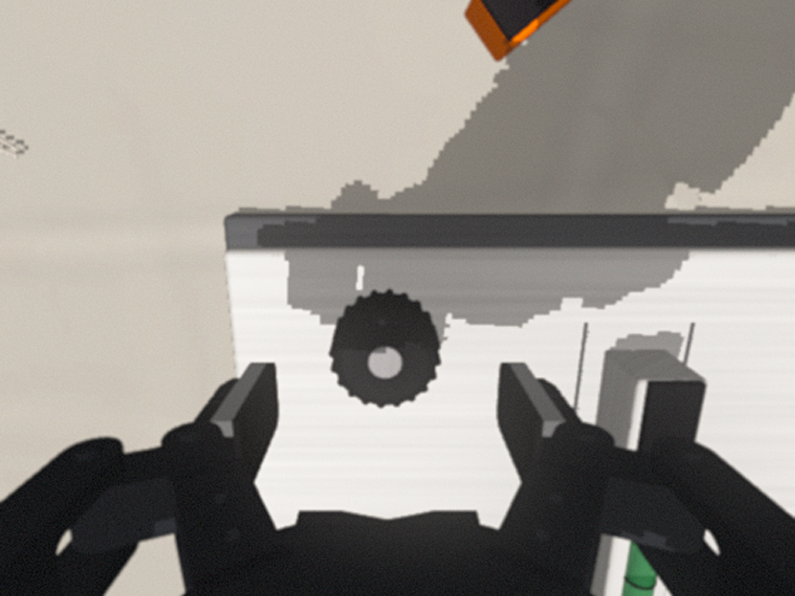

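View pics/c8.png

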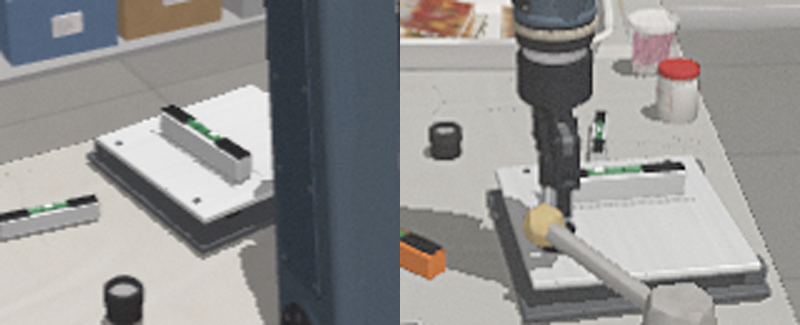

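Emit:
arm_command(plan=[[0.6,[2,-0.1,-0.05],0],[0.6,[1.4,0,0],0],[0.6,[0.5,0,0],0],[0.4,[0,0,0],0],[-1,[0,0,0],0],[-1,[0,0,0],0],[-1,[0,0,0],0],[-1,[0,0,0],0],[-1,[0,0,0],0],[-1,[0,0,0],0]], newtons=50)

```text
clock: 14.7
ee_pos: [0.517, -0.1542, 0.0606]
orientation: [-0.471, 0.528, -0.47, -0.528]
ft_force: [1.5, 0.8, 0.9]
opening: 0.0377
```

Emit:
arm_command(plan=[[-1,[0.1,0,0],0],[-1,[0.2,0,0],0],[-1,[0.2,0,0],0],[-1,[0.2,0,0],0],[-1,[0.1,0,0],0],[-1,[0,0,0],0],[-1,[0,0,0],0],[-1,[0,0,0],0],[-1,[0,0,0],0],[-1,[0,0,0],0]])

```text
clock: 15.7
ee_pos: [0.516, -0.1544, 0.0522]
orientation: [0.47, -0.527, 0.471, 0.528]
ft_force: [-3.6, -1.0, 6.2]
opening: 0.0384
```

Emit:
arm_command(plan=[[-1,[0.1,0,0],0],[-1,[0.1,0,0],0],[-1,[0.05,0,0],0],[-1,[0,0,0],0],[-1,[0,0,0],0],[-1,[0,0,0],0],[-1,[0,0,0],0],[-1,[0,0,0],0],[-1,[0,0,0],0],[-1,[0,0,0],0]])

```text
clock: 16.7
ee_pos: [0.516, -0.1546, 0.0508]
orientation: [-0.47, 0.528, -0.471, -0.528]
ft_force: [-7.2, -0.8, 19.1]
opening: 0.0381
```

```bash
cat > look.py <<'E'
import sys
from plan import *
from rig import arm
k=sys.argv[1]
for n in("scene","side"): s,_=snap(arm,n,n+k)
print(s["clock"],np.round(s["ee_pos"],4),np.round(s["ft_force"],1),np.round(s["moment"],2),s["opening"],np.round(s["joint_pos"],3))
a=cv2.imread(f"pics/scene{k}.png")[185:225,260:310];b=cv2.imread(f"pics/side{k}.png")[205:235,285:345]
cv2.imwrite(f"pics/c{k}.png",np.hstack([cv2.resize(x,(400,int(400*x.shape[0]/x.shape[1])),interpolation=cv2.INTER_CUBIC)[:200] for x in (a,b)]))
cv2.imwrite(f"pics/e{k}.png",cv2.resize(a,None,fx=15,fy=14,interpolation=cv2.INTER_CUBIC))
E
python3 look.py 9
```

```text
16.75 [ 0.516  -0.1546  0.0508] [-6.7 -0.5 19.5] [0.14 0.95 0.08] 0.038346544680824254 [-0.291  0.393 -0.305  0.873 -0.001 -0.405]
```

View pics/c9.png

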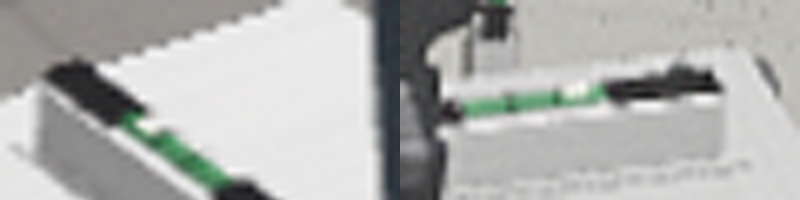

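View pics/e9.png

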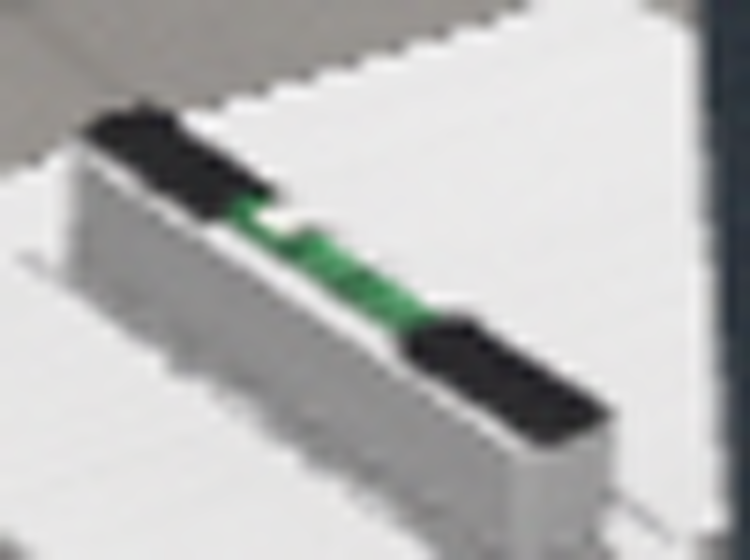

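Emit:
arm_command(plan=[[-1,[-0.02,0,0],4],[-1,[-0.03,0,0],4],[-1,[-0.03,0,0],4],[-1,[-0.03,0,0],4],[-1,[-0.03,0,0],4],[-1,[-0.03,0,0],4],[-1,[-0.03,0,0],4],[-1,[-0.03,0,0],4],[-1,[-0.03,0,0],4],[-1,[-0.03,0,0],4]])

```text
clock: 17.8
ee_pos: [0.5162, -0.1547, 0.0537]
orientation: [0.623, -0.334, 0.623, 0.334]
ft_force: [-5.9, -1.7, 18.0]
opening: 0.0382
```

```bash
python3 look.py 10
```

```text
17.85 [ 0.5163 -0.1547  0.0538] [-6.5 -2.  18.2] [-0.16  0.78 -0.07] 0.03813635890638201 [-0.291  0.39  -0.301  0.879 -0.001  0.301]
```

View pics/c10.png

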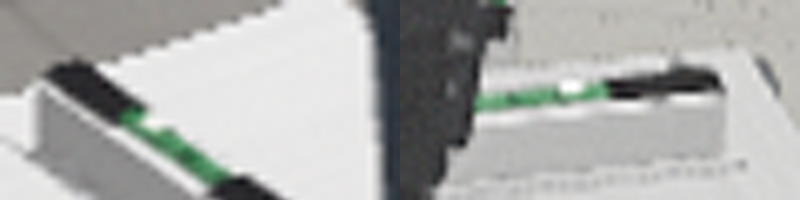

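Emit:
arm_command(plan=[[-1,[-0.03,0,0],4],[-1,[-0.03,0,0],4],[-1,[-0.03,0,0],4],[-1,[-0.03,0,0],4],[-1,[-0.03,0,0],4],[-1,[0,0,0],0],[-1,[0,0,0],0],[-1,[0,0,0],0],[-1,[0,0,0],0],[-1,[0,0,0],0]])

```text
clock: 18.9
ee_pos: [0.5163, -0.1549, 0.0552]
orientation: [0.671, -0.222, 0.672, 0.221]
ft_force: [-5.6, -1.5, 16.7]
opening: 0.0382
```

Emit:
arm_command(plan=[[-1,[0,0,0],0],[-1,[0,0,0],0],[-1,[0,0,0],0],[-1,[0,0,0],0],[-1,[0,0,0],0],[-1,[0,0,0],0],[-1,[0,0,0],0],[-1,[0,0,0],0],[-1,[0,0,0],0],[-1,[0,0,0],0]])

```text
clock: 19.9
ee_pos: [0.5162, -0.1549, 0.0551]
orientation: [0.671, -0.222, 0.672, 0.221]
ft_force: [-6.1, -2.2, 17.7]
opening: 0.0386
```

```bash
python3 look.py 11
```

```text
19.95 [ 0.5163 -0.1549  0.0551] [-6.2 -2.3 15.7] [-0.41  0.94 -0.03] 0.03853877813361635 [-0.291  0.388 -0.299  0.883 -0.001  0.643]
```

View pics/c11.png

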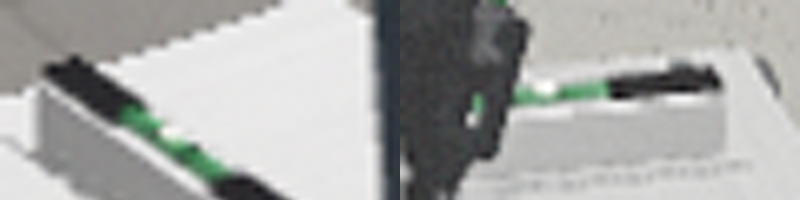

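View pics/e11.png

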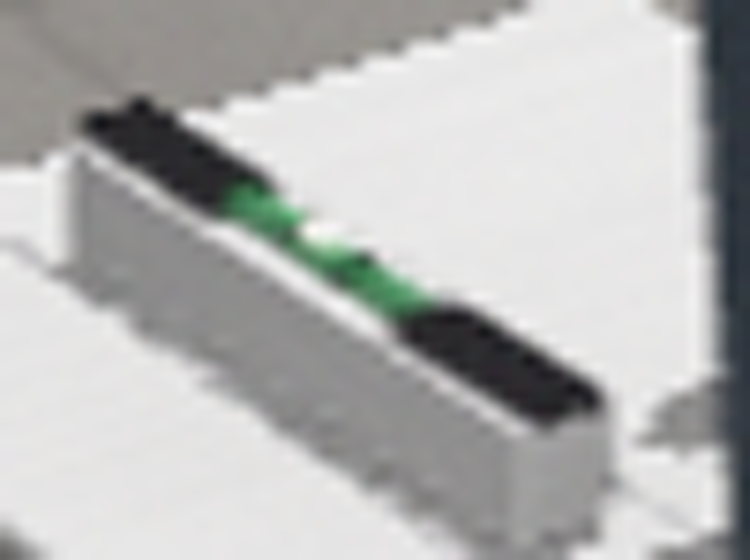

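```bash
cat > meas.py <<'E'
import sys
from plan import *
from rig import arm
k=sys.argv[1]
d=np.array([np.cos(.115),np.sin(.115),0]);o=np.array([.589,-.0397,.077])
for n in ("scene","side"):
    C=cam(arm,n);im=cv2.imread(f"pics/{n}{k}.png").astype(float)
    ts=np.arange(-.085,.0851,.0005)
    # search small lateral offset maximizing green length
    best=None
    n_=np.array([-d[1],d[0],0])
    for dv in np.arange(-3,3.1,.25):
      for du in (0,):
        p=proj(C,[o+t*d for t in ts])+[du,dv]
        v=cv2.remap(im.astype(np.float32),p[:,0].astype(np.float32),p[:,1].astype(np.float32),cv2.INTER_CUBIC)[0] if 0 else cv2.remap(im.astype(np.float32),p[None,:,0].astype(np.float32),p[None,:,1].astype(np.float32),cv2.INTER_LINEAR)[0]
        g=v[:,1]-.5*(v[:,0]+v[:,2]);sc=np.clip(g,0,None).sum()
        if best is None or sc>best[0]: best=(sc,dv,v,g)
    sc,dv,v,g=best;L=v.mean(1)
    print(n,"dv",dv)
    print("t mm:",[f"{t*1000:.0f}:{int(l)}/{int(gg)}" for t,l,gg in list(zip(ts,L,g))[::4]][0:])
E
python3 meas.py 11
```

```text
scene dv 1.5
t mm: ['-85:140/-1', '-83:121/-1', '-81:102/0', '-79:78/0', '-77:57/0', '-75:43/-1', '-73:40/-1', '-71:41/0', '-69:42/-1', '-67:44/-2', '-65:45/-3', '-63:44/-3', '-61:45/-2', '-59:45/-2', '-57:44/-3', '-55:43/-3', '-53:43/-2', '-51:43/-1', '-49:44/-2', '-47:45/-2', '-45:45/-2', '-43:43/-2', '-41:42/-1', '-39:42/-1', '-37:42/-3', '-35:43/-3', '-33:45/0', '-31:47/4', '-29:56/9', '-27:77/21', '-25:93/34', '-23:103/44', '-21:108/50', '-19:110/51', '-17:110/51', '-15:106/53', '-13:106/50', '-11:101/50', '-9:92/50', '-7:87/48', '-5:86/43', '-3:90/42', '-1:100/45', '1:116/50', '3:139/43', '5:159/36', '7:173/31', '9:177/26', '11:182/20', '13:169/18', '15:139/18', '17:108/28', '19:109/39', '21:106/47', '23:105/50', '25:109/50', '27:108/50', '29:105/51', '31:101/51', '33:92/48', '35:80/39', '37:68/31', '39:57/20', '41:49/8', '43:44/0', '45:43/-2', '47:42/-2', '49:42/-1', '51:42/-1', '53:44/-1', '55:46/-2', '57:44/-2', '59:43/-2', '61:43/-2', '63:42/-2', '65:41/-2', '67:41/-2', '69:42/-1', '71:43/0', '73:43/0', '75:43/-1', '77:43/-2', '79:43/-2', '81:55/-1', '83:79/-1', '85:102/0']
[... 373 characters left out ...]
58/-1', '-27:60/1', '-25:88/20', '-23:121/42', '-21:95/25', '-19:73/7', '-17:62/-3', '-15:66/-3', '-13:64/-2', '-11:63/0', '-9:63/6', '-7:98/25', '-5:120/38', '-3:132/46', '-1:130/48', '1:139/43', '3:154/36', '5:170/28', '7:178/27', '9:168/28', '11:139/33', '13:115/34', '15:110/40', '17:118/48', '19:121/49', '21:127/47', '23:131/45', '25:132/44', '27:137/43', '29:141/44', '31:145/47', '33:101/30', '35:68/12', '37:49/-3', '39:51/-3', '41:54/-1', '43:57/0', '45:55/0', '47:55/0', '49:55/-1', '51:54/0', '53:54/-1', '55:54/-2', '57:54/-2', '59:53/0', '61:54/0', '63:56/0', '65:52/-1', '67:55/-1', '69:60/-1', '71:58/-1', '73:56/0', '75:53/0', '77:50/0', '79:50/0', '81:81/1', '83:163/1', '85:200/0']
```

Emit:
arm_command(plan=[[-1,[-0.01,0,0],2],[-1,[-0.01,0,0],2],[-1,[-0.02,0,0],2],[-1,[-0.01,0,0],2],[-1,[-0.02,0,0],2],[-1,[0,0,0],0],[-1,[0,0,0],0],[-1,[0,0,0],0],[-1,[0,0,0],0],[-1,[0,0,0],0]])

```text
clock: 21.0
ee_pos: [0.5162, -0.155, 0.0558]
orientation: [0.688, -0.163, 0.688, 0.162]
ft_force: [-5.8, -2.1, 15.9]
opening: 0.0381
```

Emit:
arm_command(plan=[[-1,[0,0,0],0],[-1,[0,0,0],0],[-1,[0,0,0],0],[-1,[0,0,0],0],[-1,[0,0,0],0],[-1,[0,0,0],0],[-1,[0,0,0],0],[-1,[0,0,0],0],[-1,[0,0,0],0],[-1,[0,0,0],0]])

```text
clock: 22.0
ee_pos: [0.5162, -0.155, 0.0558]
orientation: [0.688, -0.163, 0.688, 0.162]
ft_force: [-6.1, -1.4, 16.7]
opening: 0.0382
```

Emit:
arm_command(plan=[[-1,[0,0,0],0],[-1,[0,0,0],0],[-1,[0,0,0],0],[-1,[0,0,0],0],[-1,[0,0,0],0],[-1,[0,0,0],0],[-1,[0,0,0],0],[-1,[0,0,0],0],[-1,[0,0,0],0],[-1,[0,0,0],0]])

```text
clock: 23.0
ee_pos: [0.5163, -0.155, 0.0558]
orientation: [0.688, -0.163, 0.688, 0.162]
ft_force: [-6.1, -2.0, 16.5]
opening: 0.038
```

```bash
python3 look.py 12; python3 meas.py 12 | tr ',' '\n' | grep -E "dv|'-?(3|2|1)?[0-9]:" | paste -sd' '
```

```text
23.05 [ 0.5162 -0.155   0.0558] [-5.  -1.7 16.9] [-0.48  1.01 -0.02] 0.03825160105797604 [-0.291  0.388 -0.298  0.884 -0.002  0.817]
scene dv 1.5  '-39:41/-1'  '-37:41/-1'  '-35:42/-1'  '-33:44/0'  '-31:48/0'  '-29:55/5'  '-27:69/16'  '-25:79/27'  '-23:90/38'  '-21:101/45'  '-19:106/48'  '-17:108/49'  '-15:105/50'  '-13:104/49'  '-11:101/50'  '-9:95/49'  '-7:87/47'  '-5:89/46'  '-3:96/46'  '-1:107/49'  '1:121/50'  '3:151/36'  '5:178/23'  '7:193/16'  '9:186/18'  '11:179/19'  '13:161/20'  '15:120/25'  '17:79/35'  '19:89/38'  '21:98/43'  '23:104/49'  '25:108/50'  '27:110/51'  '29:109/51'  '31:106/51'  '33:95/48'  '35:83/39'  '37:70/28'  '39:58/16' side dv 3.0  '-39:70/-1'  '-37:67/0'  '-35:64/0'  '-33:62/-2'  '-31:60/-3'  '-29:59/-2'  '-27:58/-1'  '-25:59/0'  '-23:61/1'  '-21:60/-1'  '-19:61/0'  '-17:62/0'  '-15:61/0'  '-13:64/0'  '-11:65/0'  '-9:63/0'  '-7:63/-1'  '-5:61/-2'  '-3:68/2'  '-1:127/28'  '1:156/32'  '3:168/32'  '5:161/36'  '7:154/40'  '9:141/45'  '11:120/48'  '13:98/37'  '15:101/38'  '17:115/45'  '19:120/47'  '21:126/45'  '23:132/42'  '25:137/40'  '27:138/42'  '29:140/44'  '31:141/47'  '33:98/34'  '35:66/17'  '37:49/-1'  '39:53/0'
```

View pics/c12.png

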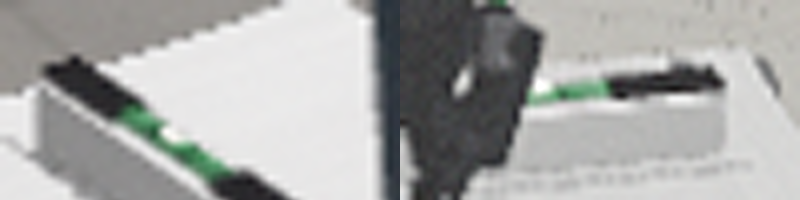

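View pics/e12.png

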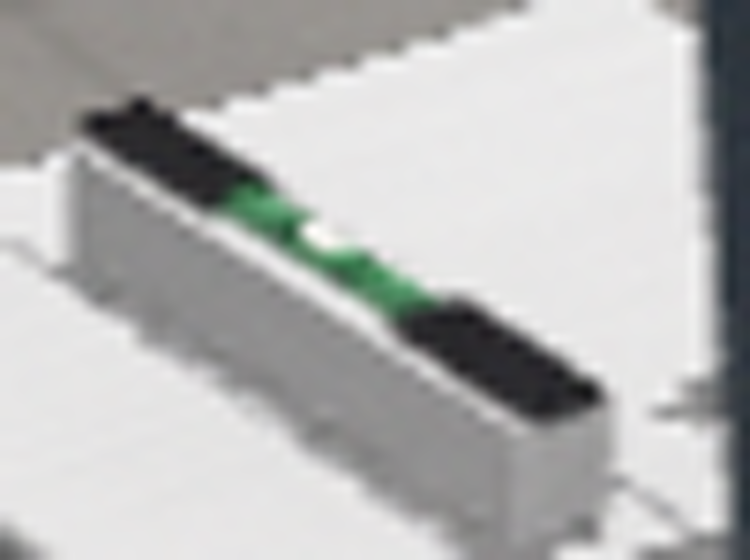

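```bash
cat > reg.py <<'E'
import sys
from plan import *
ks=sys.argv[1].split(",")
for n,(y0,y1,x0,x1) in {"scene":(188,222,262,304),"side":(205,235,285,345)}.items():
    F=6
    I={k:cv2.resize(cv2.imread(f"pics/{n}{k}.png"),None,fx=F,fy=F,interpolation=cv2.INTER_CUBIC)[y0*F:y1*F,x0*F:x1*F] for k in ks}
    ref=ks[-1];g=lambda a:cv2.GaussianBlur(cv2.cvtColor(a,cv2.COLOR_BGR2GRAY),(0,0),4).astype(np.float32)
    # mask: caps & bar; exclude vial (green/bubble) roughly: use all pixels within region but not greenish dilated
    b,gg,r=[I[ref][...,i].astype(float) for i in range(3)]
    green=((gg-.5*(b+r))>20).astype(np.uint8);vial=cv2.dilate(green,np.ones((25,25)))
    mask=((1-vial)*255).astype(np.uint8)
    if n=="side": mask[:, :200]=0
    A={}
    for k in ks:
        M=np.eye(2,3,dtype=np.float32)
        try: cc,M=cv2.findTransformECC(g(I[ref]),g(I[k]),M,cv2.MOTION_TRANSLATION,(3,200,1e-6),mask,5)
        except Exception as e: print("ecc",e)
        A[k]=cv2.warpAffine(I[k].astype(np.float32),M,(I[k].shape[1],I[k].shape[0]),flags=cv2.INTER_LINEAR+cv2.WARP_INVERSE_MAP,borderMode=cv2.BORDER_REPLICATE)
        print(n,k,"shift",np.round(M[:,2]/F,2),round(float(cc),4))
    bg=np.min([A[k][...,2] for k in ks],0)   # red channel
    cl=cv2.morphologyEx(green,cv2.MORPH_CLOSE,np.ones((61,61)))
    tiles=[]
    for k in ks:
        D=np.clip(A[k][...,2]-bg-25,0,None)*cv2.dilate(cl,np.ones((9,9)))
        ys,xs=np.mgrid[:D.shape[0],:D.shape[1]];w=D.sum()
        print(n,k,"w",int(w/1000),"centroid",round((xs*D).sum()/w/F+x0,2),round((ys*D).sum()/w/F+y0,2))
        tiles.append(np.vstack([A[k].clip(0,255).astype(np.uint8),cv2.cvtColor(D.clip(0,255).astype(np.uint8),cv2.COLOR_GRAY2BGR)]))
    T=np.hstack(tiles);f=min(1,800/T.shape[1]);cv2.imwrite(f"pics/reg_{n}_{ref}.png",cv2.resize(T,None,fx=f,fy=f,interpolation=cv2.INTER_AREA))
E
python3 reg.py 8,9,11,12
```

```text
scene 8 shift [ 0.09 -0.74] 0.9765
scene 9 shift [-0.13  0.75] 0.9749
scene 11 shift [-0.06  0.1 ] 0.9926
scene 12 shift [-0. -0.] 1.0
scene 8 w 22 centroid 283.4 203.03
scene 9 w 24 centroid 280.27 201.49
scene 11 w 16 centroid 281.55 202.07
scene 12 w 20 centroid 281.49 201.99
side 8 shift [ 0.11 -0.51] 0.9815
side 9 shift [-0.07  0.42] 0.9834
side 11 shift [-0.04  0.03] 0.9955
side 12 shift [ 0. -0.] 1.0
side 8 w 31 centroid 308.37 218.67
side 9 w 42 centroid 310.1 218.12
side 11 w 31 centroid 307.01 217.96
side 12 w 23 centroid 307.14 218.4
```

View pics/reg_scene_12.png

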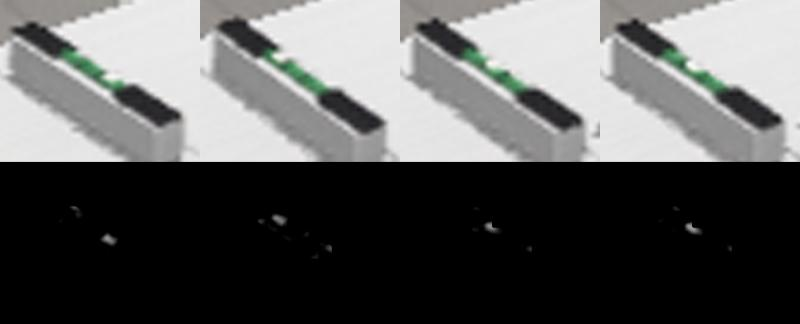

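View pics/reg_side_12.png

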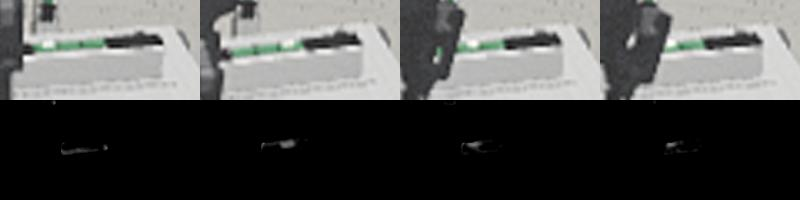

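```bash
sed -i 's|^        D=np.clip.*|        D=np.clip(A[k][...,2]-bg-40,0,None)*cv2.dilate(cl,np.ones((9,9)))\n        nn,lb,st,_=cv2.connectedComponentsWithStats((D>0).astype(np.uint8));ws=[D[lb==i].sum() for i in range(1,nn)];D=D*(lb==1+int(np.argmax(ws)))|' reg.py; python3 reg.py 8,9,11,12; python3 - <<'E'
from plan import *
from rig import arm
C=cam(arm,"scene");d=np.array([np.cos(.115),np.sin(.115),0]);o=np.array([.589,-.0397,.077])
for t in (-18,-10,0,10,18): print(t,proj(C,o+t/1000*d))
E
```

```text
scene 8 shift [ 0.09 -0.74] 0.9765
scene 9 shift [-0.13  0.75] 0.9749
scene 11 shift [-0.06  0.1 ] 0.9926
scene 12 shift [-0. -0.] 1.0
scene 8 w 13 centroid 284.78 204.21
scene 9 w 12 centroid 278.57 200.04
scene 11 w 10 centroid 280.94 201.67
scene 12 w 14 centroid 281.26 201.94
side 8 shift [ 0.11 -0.51] 0.9815
side 9 shift [-0.07  0.42] 0.9834
side 11 shift [-0.04  0.03] 0.9955
side 12 shift [ 0. -0.] 1.0
side 8 w 14 centroid 307.45 220.32
side 9 w 29 centroid 310.16 218.15
side 11 w 19 centroid 307.0 218.38
side 12 w 11 centroid 306.42 218.33
-18 [[285.59934683 203.9455058 ]]
-10 [[284.05368194 202.88117776]]
0 [[282.13924202 201.56292094]]
10 [[280.24412915 200.25797866]]
18 [[278.74176036 199.22347762]]
```

```bash
python3 - <<'E'
from plan import *
from rig import arm
im=cv2.imread("pics/w7.png")[165:255,250:300]
cv2.imwrite("pics/w7v.png",cv2.resize(im,None,fx=6,fy=6,interpolation=cv2.INTER_CUBIC))
v=cv2.imread("pics/w7.png").astype(float)
for y in range(168,252): print(y,v[y,270:277].mean(0).astype(int),end="; ")
E
```

```text
168 [70 72 73]; 169 [88 93 91]; 170 [78 94 77]; 171 [ 75 106  68]; 172 [ 83 120  73]; 173 [ 87 127  77]; 174 [ 87 125  75]; 175 [ 87 126  76]; 176 [ 86 124  76]; 177 [ 85 124  75]; 178 [ 87 125  78]; 179 [106 141 105]; 180 [144 169 154]; 181 [180 198 199]; 182 [200 213 216]; 183 [206 215 219]; 184 [206 216 218]; 185 [207 216 219]; 186 [208 216 218]; 187 [208 216 218]; 188 [208 216 219]; 189 [208 216 219]; 190 [208 217 220]; 191 [207 216 219]; 192 [207 216 220]; 193 [198 211 214]; 194 [174 192 189]; 195 [127 154 135]; 196 [ 87 120  82]; 197 [67 95 59]; 198 [59 73 56]; 199 [69 91 66]; 200 [ 82 117  73]; 201 [ 88 127  77]; 202 [ 87 126  77]; 203 [ 88 126  77]; 204 [ 86 124  76]; 205 [ 86 126  76]; 206 [ 88 125  76]; 207 [ 87 126  76]; 208 [ 88 126  77]; 209 [ 87 125  75]; 210 [ 89 126  78]; 211 [ 88 125  77]; 212 [ 87 126  77]; 213 [ 86 125  76]; 214 [ 88 126  77]; 215 [ 88 127  77]; 216 [ 88 125  77]; 217 [ 88 127  77]; 218 [ 88 126  77]; 219 [ 88 125  76]; 220 [ 87 124  76]; 221 [ 81 118  71]; 222 [ 75 109  64]; 223 [66 94 60]; 224 [59 75 56]; 225 [68 88 63]; 226 [ 83 117  73]; 227 [ 88 126  78]; 228 [ 87 126  75]; 229 [ 87 125  76]; 230 [ 86 125  76]; 231 [ 86 125  76]; 232 [ 87 125  76]; 233 [ 87 126  76]; 234 [ 84 122  73]; 235 [ 87 125  76]; 236 [ 85 124  75]; 237 [ 86 125  76]; 238 [ 87 125  76]; 239 [ 86 124  76]; 240 [ 84 123  74]; 241 [ 86 125  75]; 242 [ 85 124  75]; 243 [ 85 123  74]; 244 [ 90 128  80]; 245 [ 94 134  84]; 246 [ 95 134  82]; 247 [ 86 125  76]; 248 [ 73 106  64]; 249 [61 80 55]; 250 [54 59 55]; 251 [53 53 54];
```

View pics/w7v.png

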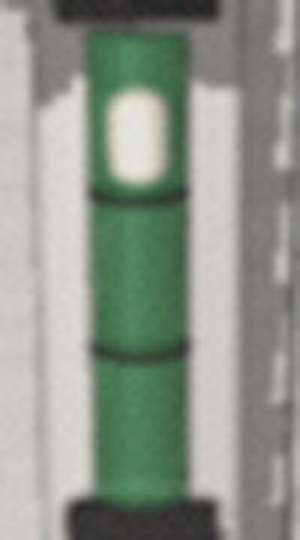

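```bash
cat > rend.py <<'E'
import sys
from plan import *
from rig import arm
from scipy.optimize import minimize
SS=8
def pts(b):
    s=.00018;P=[];c=[]
    def box(x0,x1,y0,y1,z,col):
        X,Y=np.meshgrid(np.arange(x0,x1,s),np.arange(y0,y1,s));P.append(np.c_[X.ravel(),Y.ravel(),np.full(X.size,z)]);c.append(np.tile(col,(X.size,1)))
    def wall(x0,x1,y,z0,z1,col):
        X,Z=np.meshgrid(np.arange(x0,x1,s),np.arange(z0,z1,s));P.append(np.c_[X.ravel(),np.full(X.size,y),Z.ravel()]);c.append(np.tile(col,(X.size,1)))
    def wx(x,y0,y1,z0,z1,col):
        Y,Z=np.meshgrid(np.arange(y0,y1,s),np.arange(z0,z1,s));P.append(np.c_[np.full(Y.size,x),Y.ravel(),Z.ravel()]);c.append(np.tile(col,(Y.size,1)))
    return P,c,box,wall,wx
def model(n,b,hl=.0058,ang=38):
    P,c,box,wall,wx=pts(b)
    W,K,SIDE=COL[n]["top"],(42,42,42),COL[n]["side"]
    box(-.08,.08,-.013,.013,.03,W)
    for y in (-.013,.013): wall(-.08,.08,y,.0,.03,SIDE)
    wx(-.08,-.013,.013,0,.03,SIDE)
    for a,e in ((-.0785,-.0305),(.0305,.0785)):
        box(a,e,-.011,.011,.036,K)
        for y in(-.011,.011): wall(a,e,y,.03,.036,K)
        for x in (a,e): wx(x,-.011,.011,.03,.036,K)
    T,A=np.meshgrid(np.arange(-.0305,.0305,.00018),np.radians(np.arange(-90,90,1.7)))
    T,A=T.ravel(),A.ravel()
    P.append(np.c_[T,.006*np.sin(A),.03+.006*np.cos(A)])
    col=np.array(COL[n]["green"])*np.ones((T.size,1))
    col[(abs(abs(T)-.01)<.0006)]=(40,40,40)
    col[(abs(T-b)<hl)&(abs(A)<np.radians(ang))]=COL[n]["bub"]
    c.append(col)
    return np.vstack(P),np.vstack(c)
COL={"scene":dict(top=(228,228,230),side=(150,150,152),green=(87,125,76),bub=(235,238,238)),"side":dict(top=(215,215,215),side=(185,185,185),green=(87,135,85),bub=(235,238,238))}
def render(n,C,b,win,slope,bgim):
    y0,y1,x0,x1=win
    X,c=model(n,b)
    a=.115;Rz=Rn.from_euler("ZY",[a,slope]).as_matrix()
    Xw=X@Rz.T+np.array([.5888,-.0396,.043])
    K,d,R,t=C;p=proj(C,Xw);z=(Xw@R.T+t)[:,2]
    i=np.argsort(-z);u=np.round((p[i,0]+.5-x0)*SS-.5).astype(int);v=np.round((p[i,1]+.5-y0)*SS-.5).astype(int)
    H,Wd=(y1-y0)*SS,(x1-x0)*SS
    ok=(u>=0)&(v>=0)&(u<Wd)&(v<H)
    img=np.full((H,Wd,3),np.nan,np.float32);img[v[ok],u[ok]]=c[i][ok]
    return img
def fit(n,k,slope,C,win):
    im=cv2.imread(f"pics/{n}{k}.png").astype(np.float32);y0,y1,x0,x1=win
    best=[]
    obs=im[y0:y1,x0:x1]
    for b in np.arange(-.022,.0221,.001):
        R=render(n,C,b,(y0-4,y1+4,x0-4,x1+4),slope,None)
        m=np.isfinite(R[...,0]).astype(np.float32)
        m=cv2.morphologyEx(m,cv2.MORPH_CLOSE,np.ones((3,3)))
        bgc=np.array(BG[n],np.float32)
        R=np.where(np.isfinite(R),R,bgc)
        R=cv2.GaussianBlur(R,(0,0),SS*.45)
        for dv in np.arange(-3,3.01,.25):
            for du in np.arange(-1.5,1.51,.25):
                if best and 0: pass
                M=np.float32([[1,0,du*SS-4*SS],[0,1,dv*SS-4*SS]])
                r=cv2.warpAffine(R,M,((x1-x0)*SS,(y1-y0)*SS))
                r=cv2.resize(r,(x1-x0,y1-y0),interpolation=cv2.INTER_AREA)
                best.append((float((np.abs(r-obs)).mean()),b,du,dv,))
    best=np.array(best)
    print(n,k)
    for b in np.unique(best[:,1]):
        q=best[best[:,1]==b];j=q[:,0].argmin();print(f"  b={b*1000:.0f}: {q[j,0]:.2f} du{q[j,2]:.2f} dv{q[j,3]:.2f}",end="")
    print();j=best[:,0].argmin();print("BEST",best[j]);return best[j]
BG={"scene":(232,232,232),"side":(205,210,212)}
if __name__=="__main__":
    k=sys.argv[1];sl=float(sys.argv[2])
    bb=fit("scene",k,sl,cam(arm,"scene"),(193,213,268,296))
E
for a in "8 .025" "9 -.018" "11 0" "12 0"; do python3 rend.py $a & done; wait
```

```text
this script no longer has the robot
this script no longer has the robot
this script no longer has the robot
scene 12
  b=-22: 18.09 du-0.75 dv0.75  b=-21: 18.12 du-0.75 dv0.75  b=-20: 18.14 du-0.50 dv1.00  b=-19: 18.17 du-0.25 dv1.00  b=-18: 18.14 du-0.25 dv1.00  b=-17: 18.16 du-0.25 dv1.00  b=-16: 18.15 du-0.25 dv1.00  b=-15: 18.20 du-0.25 dv1.00  b=-14: 18.18 du-0.75 dv0.75  b=-13: 18.15 du-0.75 dv0.75  b=-12: 18.12 du-0.75 dv0.75  b=-11: 18.04 du-0.75 dv0.75  b=-10: 17.97 du-0.75 dv0.75  b=-9: 17.90 du-0.75 dv0.75  b=-8: 17.80 du-1.00 dv0.50  b=-7: 17.64 du-1.00 dv0.50  b=-6: 17.49 du-1.00 dv0.50  b=-5: 17.31 du-1.00 dv0.50  b=-4: 17.10 du-1.00 dv0.50  b=-3: 16.98 du-1.00 dv0.50  b=-2: 16.83 du-0.75 dv0.75  b=-1: 16.75 du-0.75 dv0.75  b=0: 16.67 du-0.75 dv0.75  b=1: 16.65 du-0.75 dv0.75  b=2: 16.65 du-0.50 dv1.00  b=3: 16.63 du-0.25 dv1.00  b=4: 16.64 du-0.25 dv1.00  b=5: 16.70 du-0.25 dv1.00  b=6: 16.75 du0.00 dv1.25  b=7: 16.83 du0.00 dv1.25  b=8: 16.92 du0.25 dv1.25  b=9: 17.03 du0.25 dv1.25  b=10: 17.16 du0.25 dv1.25  b=11: 17.29 du0.00 dv1.25  b=12: 17.41 du0.00 dv1.25  b=13: 17.54 du0.00 dv1.25  b=14: 17.68 du0.00 dv1.25  b=15: 17.78 du0.00 dv1.25  b=16: 17.85 du0.00 dv1.25  b=17: 17.88 du0.00 dv1.25  b=18: 17.89 du0.00 dv1.25  b=19: 17.88 du0.00 dv1.25  b=20: 17.86 du0.00 dv1.25  b=21: 17.85 du-0.50 dv1.00  b=22: 17.79 du-0.50 dv1.00
BEST [ 1.66257858e+01  3.00000000e-03 -2.50000000e-01  1.00000000e+00]Exception ignored in: <_io.TextIOWrapper mode='rw' encoding='UTF-8'>
Traceback (most recent call last):
Exception ignored in: <_io.TextIOWrapper mode='rw' encoding='UTF-8'>
Traceback (most recent call last):
BrokenPipeError: [Errno 32] Broken pipe
BrokenPipeError: [Errno 32] Broken pipe
Exception ignored in: <_io.TextIOWrapper mode='rw' encoding='UTF-8'>
Traceback (most recent call last):
BrokenPipeError: [Errno 32] Broken pipe
```

```bash
cat > rv.py <<'E'
from rend import *
C=cam(arm,"scene");win=(186,224,262,304);y0,y1,x0,x1=win
out=[]
for k,b,sl in (("8",-.018,.025),("12",0,0)):
    R=render("scene",C,b,win,sl,None);R=np.where(np.isfinite(R),R,np.float32(BG["scene"]));R=cv2.GaussianBlur(R,(0,0),SS*.45)
    r=cv2.resize(R,(x1-x0,y1-y0),interpolation=cv2.INTER_AREA);o=cv2.imread(f"pics/scene{k}.png")[y0:y1,x0:x1]
    out.append(np.hstack([cv2.resize(q.clip(0,255).astype(np.uint8),None,fx=8,fy=8,interpolation=cv2.INTER_CUBIC) for q in (r,o)]))
cv2.imwrite("pics/rv.png",np.vstack(out)[:600])
E
python3 rv.py
```

```text
(no output)
```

View pics/rv.png

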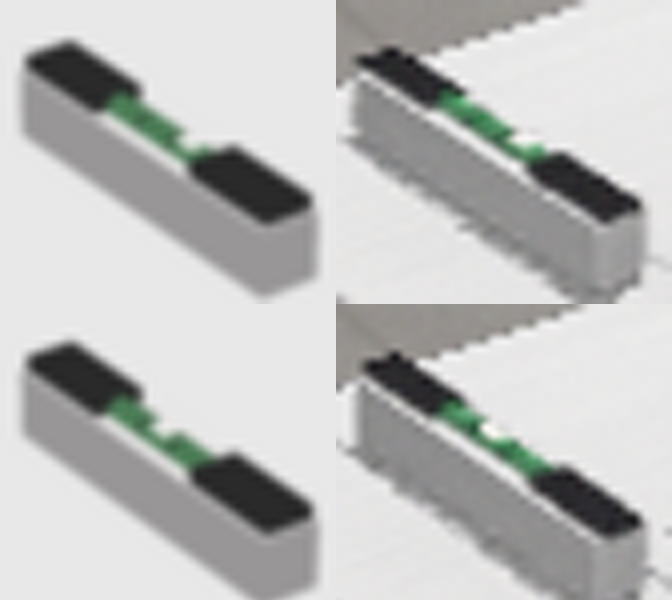

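```bash
cat > rf.py <<'E'
import sys,pickle,os
from plan import *
from scipy.optimize import minimize
if not os.path.exists("cams.pkl"):
    from rig import arm
    pickle.dump({n:cam(arm,n) for n in("scene","side")},open("cams.pkl","wb"))
CAM=pickle.load(open("cams.pkl","rb"))
SS=6;s=.00022
def grid(a,b): return [q.ravel() for q in np.meshgrid(a,b)]
ar=lambda a,b:np.arange(a,b,s)
STAT={}
def model(g,b):
    cw,vr,br,bz,he=g   # cap halfwidth, vial radius, bubble radius, bubble axis height above bar axis(.03), cap end
    P=[];L=[]
    def add(x,y,z,l): x,y,z=np.broadcast_arrays(x,y,z);P.append(np.c_[x.ravel(),y.ravel(),z.ravel()]);L.append(np.full(x.size,l))
    X,Y=grid(ar(-.08,.08),ar(-.013,.013));add(X,Y,.03,0)
    X,Z=grid(ar(-.08,.08),ar(0,.03));add(X,.013,Z,1);add(X,-.013,Z,1)
    Y,Z=grid(ar(-.013,.013),ar(0,.03));add(-.08,Y,Z,2)
    for a,e in((-he,-.0305),(.0305,he)):
        X,Y=grid(ar(a,e),ar(-cw,cw));add(X,Y,.036,3)
        X,Z=grid(ar(a,e),ar(.03,.036));add(X,cw,Z,3);add(X,-cw,Z,3)
        Y,Z=grid(ar(-cw,cw),ar(.03,.036));add(a,Y,Z,3);add(e,Y,Z,3)
    T,A=grid(ar(-.0305,.0305),np.radians(np.arange(-90,91,2)));l=np.where(abs(abs(T)-.01)<.0006,3,4)
    P.append(np.c_[T,vr*np.sin(A),.03+vr*np.cos(A)]);L.append(l)
    T,A=grid(np.arange(-.007,.007,s),np.radians(np.arange(-90,91,3)))
    core=np.maximum(0,abs(T)-(.007-br));rr=np.sqrt(np.maximum(0,br**2-core**2))
    y,z=rr*np.sin(A),bz+rr*np.cos(A);o=y*y+z*z>vr*vr
    P.append(np.c_[T[o]+b,y[o],.03+z[o]]);L.append(np.full(o.sum(),5))
    return np.vstack(P),np.concatenate(L)
def render(n,g,b,du,dv,sl,win):
    y0,y1,x0,x1=win;X,L=model(g,b);C=CAM[n]
    Xw=X@Rn.from_euler("ZY",[.115,sl]).as_matrix().T+[.5888,-.0396,.043]
    p=proj(C,Xw)+[du,dv];z=(Xw@C[2].T+C[3])[:,2];i=np.argsort(-z)
    u=np.round((p[i,0]+.5-x0)*SS-.5).astype(int);v=np.round((p[i,1]+.5-y0)*SS-.5).astype(int);H,W=(y1-y0)*SS,(x1-x0)*SS
    ok=(u>=0)&(v>=0)&(u<W)&(v<H);lab=np.full((H,W),6);lab[v[ok],u[ok]]=L[i][ok]
    F=np.stack([cv2.resize(cv2.GaussianBlur((lab==k).astype(np.float32),(0,0),SS*.35),(x1-x0,y1-y0),interpolation=cv2.INTER_AREA) for k in range(7)],-1)
    return F
def loss(n,im,g,b,du,dv,sl,win,ret=False):
    F=render(n,g,b,du,dv,sl,win);y0,y1,x0,x1=win;o=im[y0:y1,x0:x1].astype(float)
    m=(F[...,3]+F[...,4]+F[...,5])
    m=cv2.dilate((m>.05).astype(np.uint8),np.ones((3,3)))>0
    if n=="side": m[:, :MX-x0]=False
    # weight only region near vial and inner caps; colours by linear least squares (fractions->colour)
    Fm,om=F[m],o[m]
    fixed=np.array(COLS[n])
    r=Fm@fixed-om
    e=np.sqrt((r**2).mean())
    if ret:
        q=o.copy();pr=F@fixed;return e,pr
    return e
COLS={"scene":[(238,238,238),(150,150,152),(185,185,185),(42,42,42),(85,128,74),(245,250,250),(232,232,232)],"side":[(235,235,235),(190,190,190),(190,190,190),(50,50,50),(90,140,85),(245,250,250),(205,210,212)]}
WIN={"scene":(186,224,262,304),"side":(205,235,285,345)};MX=0
E
cat > rfit.py <<'E'
from rf import *
n="scene";ims={k:cv2.imread(f"pics/{n}{k}.png") for k in("8","9","11","12")}
SL={"8":.025,"9":-.02,"11":0.,"12":0.}
# joint: geometry + each image du,dv; image 8 has b=-18
ks=["8","12"]
def f(x):
    g=np.array(x[:5])/1000
    return loss(n,ims["8"],g,-.018,x[5],x[6],SL["8"],WIN[n])+loss(n,ims["12"],g,x[9]/1000,x[7],x[8],0,WIN[n])
x0=[10,5.5,3.5,3.5,79,-.2,1,-.2,1,1]
sx=np.array([x0]+[np.array(x0)+np.eye(10)[i]*d for i,d in enumerate([.8,.5,.5,1,.8,.5,.5,.5,.5,3])])
r=minimize(f,x0,method="Nelder-Mead",options=dict(initial_simplex=sx,maxfev=900,xatol=.02,fatol=.005))
print(r.fun,np.round(r.x,2),r.nfev);np.save("g.npy",r.x)
out=[]
for k,b,du,dv in(("8",-.018,r.x[5],r.x[6]),("12",r.x[9]/1000,r.x[7],r.x[8])):
    e,pr=loss(n,ims[k],r.x[:5]/1000,b,du,dv,SL[k],WIN[n],True);y0,y1,xa,xb=WIN[n];print(k,e)
    out.append(np.hstack([cv2.resize(q.clip(0,255).astype(np.uint8),None,fx=8,fy=7.8,interpolation=cv2.INTER_CUBIC) for q in (pr,ims[k][y0:y1,xa:xb])]))
cv2.imwrite("pics/rv2.png",np.vstack(out))
E
time timeout 560 python3 rfit.py
```

```text
55.8945093340575 [ 7.91  6.42  3.55  4.66 79.69 -0.5   0.14 -0.3   1.    4.85] 319
8 28.0064601454158
12 27.888049188641705
real	4m52.926s
user	9m37.735s
sys	1m28.664s
```

View pics/rv2.png

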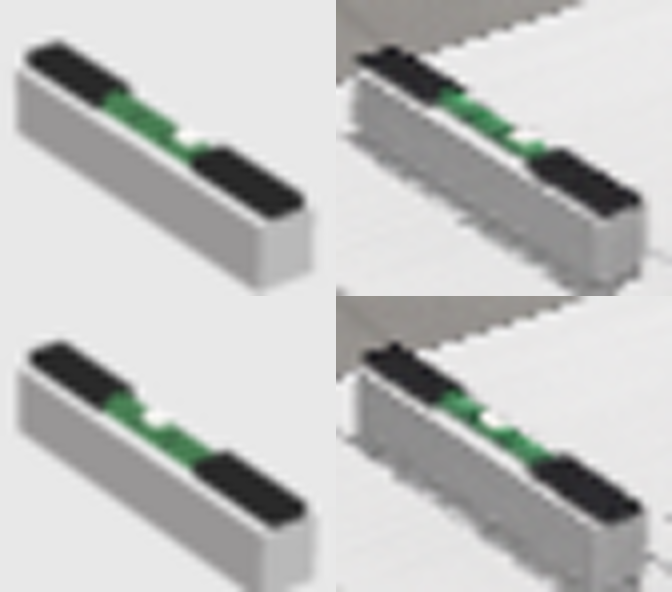

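```bash
cat > vis.py <<'E'
from h import *
from rig import arm
s=np.load("s7.npy",allow_pickle=True).item()
lev=np.array([.589,-.0397,.0785]);d=np.array([np.cos(.115),np.sin(.115),0])
for oy in (-.006,0,.006):
  for z in (.056,.066,.092):
    for th in range(60,120,5):
        R=rot(s["orientation"])@Rn.from_rotvec([np.radians(th),0,0]).as_matrix()
        q=dict(s);q["ee_pos"]=np.array([.5162,-.1548,z])+R[:,1]*oy
        r=Rn.from_matrix(R).as_quat();q["orientation"]=[r[3],*r[:3]]
        C=cam(arm,"wrist",q);p=proj(C,[lev-.012*d,lev,lev+.012*d])
        if p[:,0].max()<600 and p[:,1].min()>-40: print(oy,z,th,np.round(p).astype(int).tolist())
E
python3 vis.py
```

```text
-0.006 0.066 90 [[509, -32], [548, -33], [587, -33]]
-0.006 0.092 60 [[546, 131], [568, 145], [588, 159]]
-0.006 0.092 65 [[539, 106], [562, 119], [585, 131]]
-0.006 0.092 70 [[529, 82], [554, 93], [579, 103]]
-0.006 0.092 75 [[517, 59], [544, 67], [571, 75]]
-0.006 0.092 80 [[501, 36], [530, 42], [559, 48]]
-0.006 0.092 85 [[484, 15], [514, 18], [544, 21]]
-0.006 0.092 90 [[463, -4], [495, -5], [526, -5]]
-0.006 0.092 95 [[441, -22], [473, -26], [505, -29]]
0 0.066 90 [[506, -10], [544, -11], [582, -11]]
0 0.092 60 [[543, 145], [564, 159], [585, 172]]
0 0.092 65 [[536, 121], [559, 133], [582, 145]]
0 0.092 70 [[526, 98], [551, 108], [576, 118]]
0 0.092 75 [[514, 75], [541, 83], [567, 91]]
0 0.092 80 [[499, 53], [527, 58], [555, 64]]
0 0.092 85 [[481, 32], [511, 35], [540, 38]]
0 0.092 90 [[461, 13], [492, 13], [523, 13]]
0 0.092 95 [[439, -4], [470, -8], [502, -11]]
0 0.092 100 [[414, -20], [446, -26], [478, -32]]
0.006 0.056 95 [[496, -23], [538, -27], [581, -32]]
0.006 0.066 85 [[526, 34], [562, 37], [598, 41]]
0.006 0.066 90 [[502, 11], [540, 11], [577, 10]]
0.006 0.066 95 [[475, -10], [514, -14], [553, -18]]
0.006 0.092 60 [[540, 159], [561, 172], [581, 186]]
0.006 0.092 65 [[533, 136], [556, 147], [578, 159]]
0.006 0.092 70 [[523, 113], [548, 123], [572, 132]]
0.006 0.092 75 [[511, 90], [537, 98], [564, 106]]
0.006 0.092 80 [[496, 69], [524, 74], [552, 80]]
0.006 0.092 85 [[479, 49], [508, 51], [537, 54]]
0.006 0.092 90 [[459, 30], [489, 30], [520, 30]]
0.006 0.092 95 [[437, 13], [468, 10], [499, 7]]
0.006 0.092 100 [[413, -2], [444, -8], [475, -14]]
0.006 0.092 105 [[387, -14], [418, -24], [449, -33]]
```

Emit:
arm_command(plan=[[-1,[-0.2,0,0],0],[-1,[-0.2,0,0],0],[-1,[-0.2,0,0],0],[-1,[-0.2,0,0],0],[-1,[-0.15,0,0],0],[-1,[0,0,0],0],[-1,[0,0,0],0],[-1,[0,0,0],0],[-1,[0,0,0],0],[-1,[0,0,0],0]])

```text
clock: 24.1
ee_pos: [0.5165, -0.1543, 0.0643]
orientation: [0.688, -0.162, 0.688, 0.162]
ft_force: [2.8, -2.7, -4.0]
opening: 0.0386
```

Emit:
arm_command(plan=[[-1,[0.05,0,0],0],[0.5,[0,0,0],0],[0.5,[0,0,0],0],[0.5,[0,0,0],0],[0.5,[-0.4,0,0],0],[0.5,[-0.4,0,0],6],[0.5,[-0.5,0,0],6],[0.5,[0,0,0],6],[0.5,[0,0.8,0],0],[0.5,[0,0,0],0]])

```text
clock: 25.1
ee_pos: [0.515, -0.1454, 0.077]
orientation: [0.705, -0.054, 0.705, 0.054]
ft_force: [-0.4, 0.4, -0.5]
opening: 0.0641
```

```bash
python3 - <<'E'
from plan import *
from rig import arm
s,im=snap(arm,"wrist","w13");print(s["clock"],np.round(s["ee_pos"],4),np.round(s["ft_force"],1),s["joint_pos"]);print(np.round(rot(s["orientation"]),3))
cv2.imwrite("pics/w13b.png",cv2.resize(im,None,fx=1.42,fy=1.42,interpolation=cv2.INTER_CUBIC))
C=cam(arm,"wrist",s);print(proj(C,[[.5164,-.1540,.083]])*1.42)
E
```

```text
25.1 [ 0.515  -0.1454  0.077 ] [-0.4  0.4 -0.5] [-2.75420339e-01  3.61131283e-01 -2.77108693e-01  9.33105811e-01
  4.94051588e-04  1.14264501e+00]
[[-0.    -0.152  0.988]
 [ 0.001  0.988  0.152]
 [-1.     0.001 -0.   ]]
[[388.55935979 426.29946059]]
```

View pics/w13b.png

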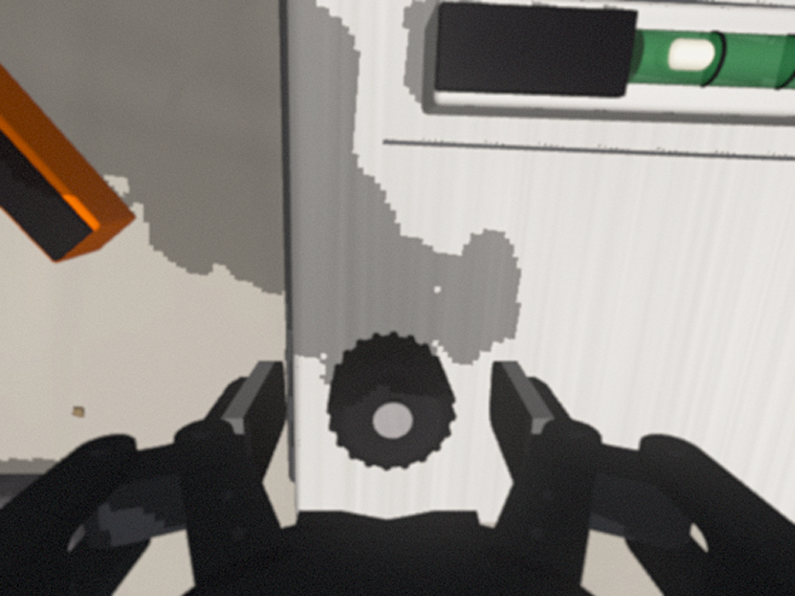

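Emit:
arm_command(plan=[[0.5,[0.2,0,0.08],0],[0.5,[0,0,0],0],[-1,[0,0,0],0],[-1,[0,0,0],0],[-1,[0,0,0],0],[-1,[0,0,0],0],[-1,[0,0,0],0],[-1,[0.1,0,0],0],[-1,[0.2,0,0],0],[-1,[0.2,0,0],0]], newtons=60)

```text
clock: 26.15
ee_pos: [0.5159, -0.1464, 0.07]
orientation: [0.705, -0.053, 0.705, 0.053]
ft_force: [-4.1, -1.1, 7.4]
opening: 0.0373
```

Emit:
arm_command(plan=[[-1,[0.2,0,0],0],[-1,[0.1,0,0],0],[-1,[0,0,0],0],[-1,[0,0,0],0],[-1,[0,0,0],0],[-1,[0,0,0],0],[-1,[0,0,0],0],[-1,[0,0,0],0],[-1,[0,0,0],0],[-1,[0,0,0],0]])

```text
clock: 27.15
ee_pos: [0.5156, -0.1464, 0.0673]
orientation: [0.705, -0.053, 0.705, 0.052]
ft_force: [-6.5, -1.0, 10.0]
opening: 0.0374
```

Emit:
arm_command(plan=[[-1,[0.1,0,0],0],[-1,[0,0,0],0],[-1,[0,0,0],0],[-1,[0,0,0],0],[-1,[0,0,0],0],[-1,[0,0,0],0],[-1,[0,0,0],0],[-1,[0,0,0],0],[-1,[0,0,0],0],[-1,[0,0,0],0]])

```text
clock: 28.15
ee_pos: [0.5155, -0.1465, 0.0663]
orientation: [0.705, -0.053, 0.705, 0.052]
ft_force: [-7.3, -1.7, 10.0]
opening: 0.0374
```

Emit:
arm_command(plan=[[-1,[0.02,0,0],0],[-1,[0,0,0],0],[-1,[0,0,0],0],[-1,[0,0,0],0],[-1,[0,0,0],0],[-1,[0,0,0],0],[-1,[0,0,0],0],[-1,[0,0,0],0],[-1,[0,0,0],0],[-1,[0,0,0],0]])

```text
clock: 29.15
ee_pos: [0.5155, -0.1465, 0.0661]
orientation: [0.705, -0.053, 0.705, 0.052]
ft_force: [-7.3, -0.9, 10.4]
opening: 0.0375
```

```bash
cat > wl.py <<'E'
import sys
from plan import *
from rig import arm
k=sys.argv[1]
s,im=snap(arm,"wrist","w"+k);print(s["clock"],np.round(s["ee_pos"],4),np.round(s["ft_force"],1),np.round(s["moment"],2),s["opening"],np.round(s["joint_pos"],3))
cv2.imwrite(f"pics/w{k}b.png",cv2.resize(im,None,fx=1.42,fy=1.42,interpolation=cv2.INTER_CUBIC))
cv2.imwrite(f"pics/w{k}v.png",cv2.resize(im[0:80,400:560],None,fx=5,fy=5,interpolation=cv2.INTER_CUBIC))
E
python3 wl.py 14
```

```text
29.15 [ 0.5155 -0.1465  0.0661] [-7.3 -0.9 10.4] [-0.18  0.23  0.08] 0.03753679061692795 [-2.760e-01  3.730e-01 -2.910e-01  9.070e-01 -1.000e-03  1.145e+00]
```

View pics/w14v.png

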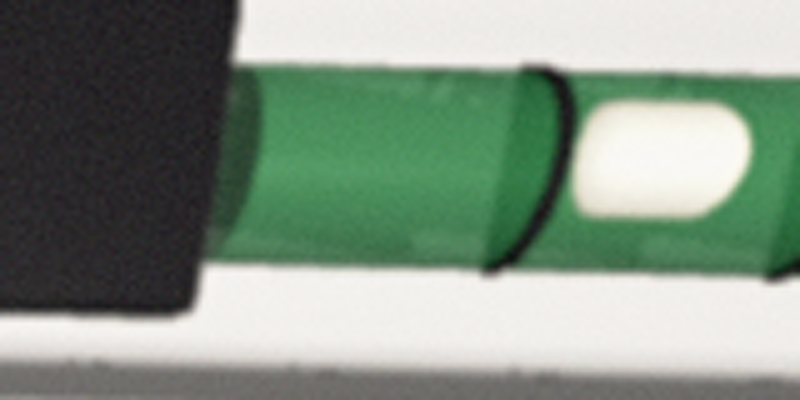

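View pics/w14b.png

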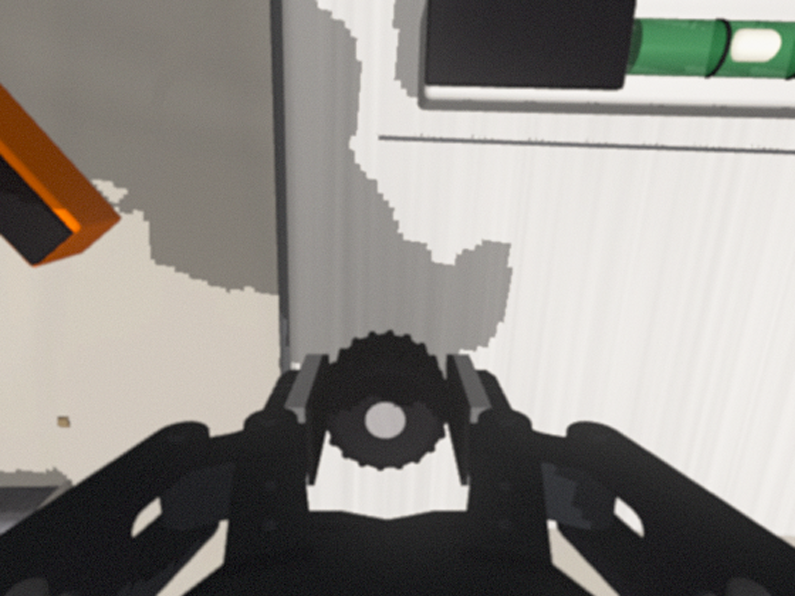

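Emit:
arm_command(plan=[[-1,[0.05,0,0],0],[-1,[0.03,0,0],0],[-1,[0,0,0],0],[-1,[0,0,0],0],[-1,[0,0,0],0],[-1,[0,0,0],0],[-1,[0,0,0],0],[-1,[0,0,0],0],[-1,[0,0,0],0],[-1,[0,0,0],0]])

```text
clock: 30.2
ee_pos: [0.5155, -0.1466, 0.0656]
orientation: [0.705, -0.053, 0.705, 0.052]
ft_force: [-8.2, -1.3, 13.2]
opening: 0.0372
```

```bash
python3 wl.py 15
```

```text
30.2 [ 0.5155 -0.1466  0.0656] [-8.2 -1.3 13.2] [-0.19  0.44  0.05] 0.03720906887450785 [-2.770e-01  3.730e-01 -2.920e-01  9.060e-01 -1.000e-03  1.145e+00]
```

View pics/w15v.png

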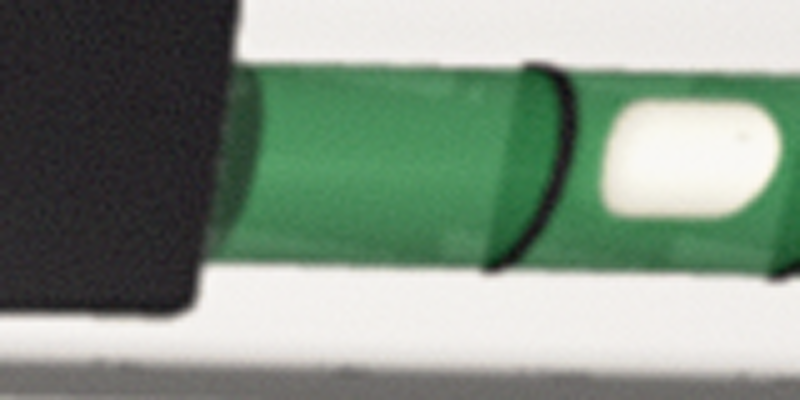

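Emit:
arm_command(plan=[[-1,[0.05,0,0],0],[-1,[0,0,0],0],[-1,[0,0,0],0],[-1,[0,0,0],0],[-1,[0,0,0],0],[-1,[0,0,0],0],[-1,[0,0,0],0],[-1,[0,0,0],0],[-1,[0,0,0],0],[-1,[0,0,0],0]])

```text
clock: 31.25
ee_pos: [0.5155, -0.1466, 0.0653]
orientation: [0.705, -0.053, 0.705, 0.052]
ft_force: [-8.1, -1.5, 15.4]
opening: 0.0368
```

Emit:
arm_command(plan=[[-1,[0,0,0],0],[-1,[0,0,0],0],[-1,[0,0,0],0],[-1,[0,0,0],0],[-1,[0,0,0],0],[-1,[0,0,0],0],[-1,[0,0,0],0],[-1,[0,0,0],0],[-1,[0,0,0],0],[-1,[0,0,0],0]])

```text
clock: 32.25
ee_pos: [0.5155, -0.1466, 0.0653]
orientation: [0.705, -0.053, 0.705, 0.052]
ft_force: [-7.7, -0.7, 15.5]
opening: 0.037
```

```bash
python3 wl.py 16
```

```text
32.25 [ 0.5155 -0.1466  0.0653] [-7.7 -0.7 15.5] [-0.18  0.5   0.05] 0.03698221428959708 [-2.770e-01  3.740e-01 -2.920e-01  9.050e-01 -1.000e-03  1.145e+00]
```

View pics/w16v.png

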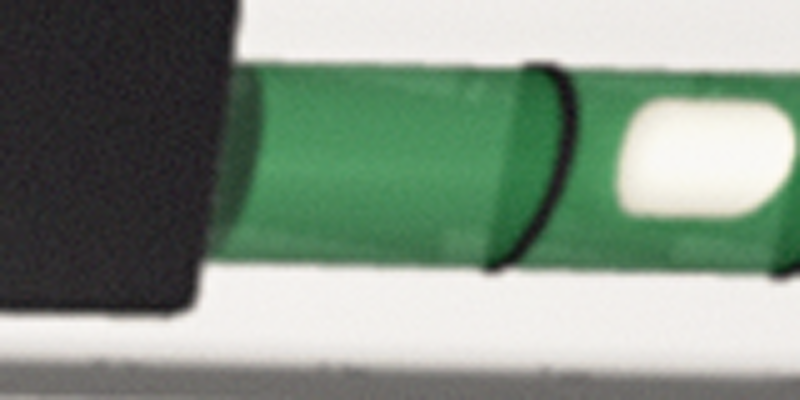

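Emit:
arm_command(plan=[[-1,[0.04,0,0],0],[-1,[0,0,0],0],[-1,[0,0,0],0],[-1,[0,0,0],0],[-1,[0,0,0],0],[-1,[0,0,0],0],[-1,[0,0,0],0],[-1,[0,0,0],0],[-1,[0,0,0],0],[-1,[0,0,0],0]])

```text
clock: 33.3
ee_pos: [0.5155, -0.1467, 0.065]
orientation: [0.705, -0.053, 0.705, 0.052]
ft_force: [-9.2, -1.2, 17.9]
opening: 0.037
```

Emit:
arm_command(plan=[[-1,[0,0,0],0],[-1,[0,0,0],0],[-1,[0,0,0],0],[-1,[0,0,0],0],[-1,[0,0,0],0],[-1,[0,0,0],0],[-1,[0,0,0],0],[-1,[0,0,0],0],[-1,[0,0,0],0],[-1,[0,0,0],0]])

```text
clock: 34.3
ee_pos: [0.5155, -0.1466, 0.0651]
orientation: [0.705, -0.053, 0.705, 0.052]
ft_force: [-10.5, -1.2, 17.9]
opening: 0.037
```

```bash
python3 wl.py 17
```

```text
34.3 [ 0.5155 -0.1466  0.0651] [-10.5  -1.2  17.9] [-0.21  0.64  0.08] 0.03698497644055778 [-2.770e-01  3.740e-01 -2.930e-01  9.040e-01 -1.000e-03  1.145e+00]
```

View pics/w17v.png

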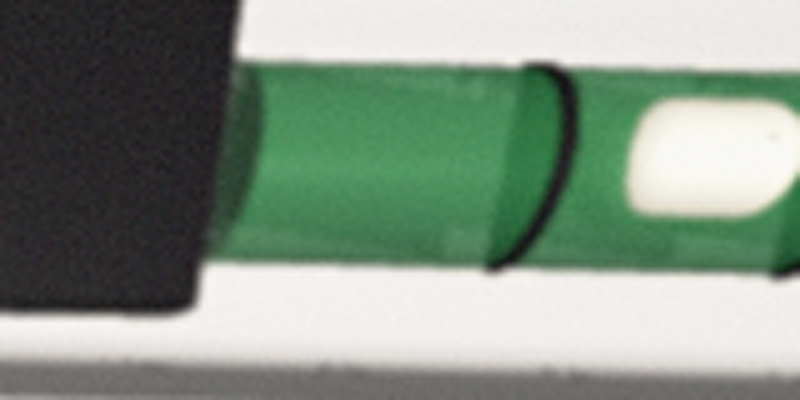

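Emit:
arm_command(plan=[[-1,[0,0,0],0],[-1,[0,0,0],0],[-1,[0,0,0],0],[-1,[0,0,0],0],[-1,[0,0,0],0],[-1,[0,0,0],0],[-1,[0,0,0],0],[-1,[0,0,0],0],[-1,[0,0,0],0],[-1,[0,0,0],0]])

```text
clock: 35.35
ee_pos: [0.5156, -0.1466, 0.0651]
orientation: [0.705, -0.053, 0.705, 0.052]
ft_force: [-9.1, -0.2, 17.8]
opening: 0.0369
```

```bash
python3 wl.py 18; python3 look.py 18; python3 - <<'E'
import cv2,numpy as np
a=cv2.imread("pics/w18v.png");b=cv2.imread("pics/scene18.png")[170:300,130:340]
b=cv2.resize(b,None,fx=1.9,fy=1.9);c=cv2.resize(cv2.imread("pics/w18.png"),(333,247))
r=np.zeros((247,800,3),np.uint8);r[:, :b.shape[1]]=b[:247];r[:,b.shape[1]:b.shape[1]+333]=c
cv2.imwrite("pics/fin.png",np.vstack([a[:350],r]))
E
```

```text
35.35 [ 0.5156 -0.1466  0.0651] [-9.1 -0.2 17.8] [-0.21  0.65  0.1 ] 0.036924475765646406 [-2.770e-01  3.740e-01 -2.930e-01  9.040e-01 -1.000e-03  1.145e+00]
35.45 [ 0.5155 -0.1466  0.065 ] [-9.5 -1.3 17.6] [-0.15  0.66  0.05] 0.03702709589729018 [-2.770e-01  3.740e-01 -2.930e-01  9.040e-01 -1.000e-03  1.145e+00]
```

View pics/fin.png

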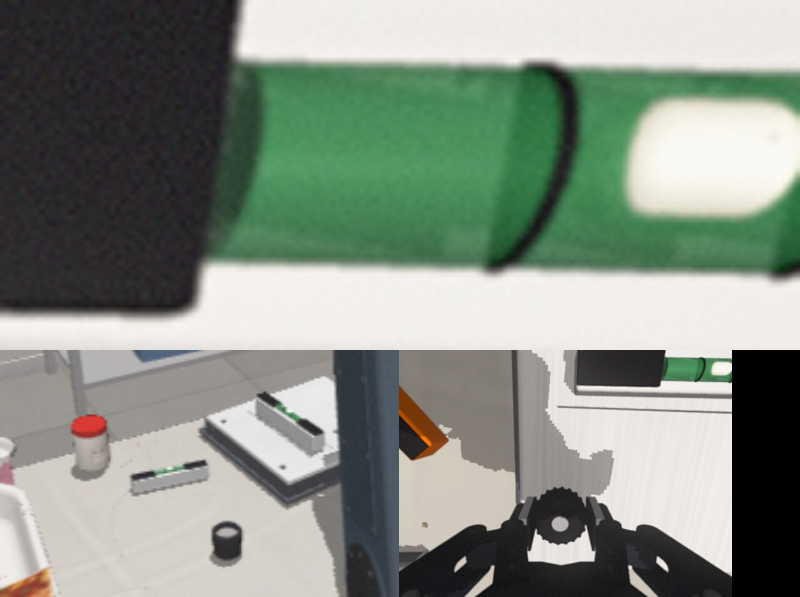

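```bash
python3 - <<'E'
from plan import *
from rig import arm
s=arm.sense();C=cam(arm,"wrist",s)
d=np.array([np.cos(.115),np.sin(.115),0]);nrm=np.array([-d[1],d[0],0])
for zt in (.075,.079):
  for r in(5.5,6):
    o=np.array([.589,-.0397,zt])
    f=lambda t,a:((proj(C,o+t*d+nrm*r/1000*np.sin(a)+[0,0,r/1000*(np.cos(a)-1)])[0]+.5-[400,0])*5)
    for a in (0,-.5):print(zt,r,a,[np.round(f(t,a)).tolist() for t in(-.01,-.0055,0,.0055,.01)])
E
```

```text
0.075 5.5 0 [[553.0, 146.0], [620.0, 149.0], [703.0, 151.0], [786.0, 154.0], [854.0, 156.0]]
0.075 5.5 -0.5 [[537.0, 192.0], [604.0, 194.0], [686.0, 197.0], [767.0, 200.0], [834.0, 202.0]]
0.075 6 0 [[553.0, 146.0], [620.0, 149.0], [703.0, 151.0], [786.0, 154.0], [854.0, 156.0]]
0.075 6 -0.5 [[536.0, 196.0], [602.0, 199.0], [684.0, 201.0], [766.0, 204.0], [833.0, 206.0]]
0.079 5.5 0 [[595.0, 131.0], [665.0, 134.0], [751.0, 136.0], [837.0, 139.0], [907.0, 141.0]]
0.079 5.5 -0.5 [[578.0, 179.0], [648.0, 181.0], [732.0, 184.0], [817.0, 187.0], [886.0, 189.0]]
0.079 6 0 [[595.0, 131.0], [665.0, 134.0], [751.0, 136.0], [837.0, 139.0], [907.0, 141.0]]
0.079 6 -0.5 [[577.0, 183.0], [646.0, 186.0], [731.0, 188.0], [815.0, 191.0], [884.0, 193.0]]
```

```bash
python3 -c "
from rig import arm
print(arm.close_job())"
```

```text
the job is handed in; nothing more can be done
None
```

The job is handed in at about 35.5 s. The level lies between the engraved lines, and the knob is gripped and pressed down with the bubble centred.

**What I did**
- I took the larger silver level, not the orange one or the small silver one, and laid it on the stage midway between the two lines.
- I gripped the knob, pressed it down and turned it about 70° clockwise. The scene and side pictures were too coarse to place the bubble well: my estimates from them disagreed by several mm.
- I let the stage up gently and gripped the knob again about 10 mm higher, so the wrist camera could see the vial. Then I pressed it down again.

**Last checks**
- **Bubble:** it read within about 1 mm of the middle and had not moved between the last two wrist pictures. The right edge of the picture cuts off the far mark, so I worked out the middle from the near mark and the camera calibration.
- **Press:** the downward force held steady at about 18 N, and the last millimetre of pressing was much stiffer than the spring alone. That points to the stage sitting on its stop, but I could not measure this directly. The bubble still crept about 0.6 mm for the last 2.4 N.
- **Side force:** about 9 N of sideways force stayed on the grip, and I left it alone.
- **Other things:** in the last scene picture the jar, loupe and small level stood where they were. The weight was not checked.

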